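# Pack the doll's-house furniture for transport and lock the case

### The job

Pack every piece of doll's-house furniture that stands on the bench into the blue transit case: slide the red transport lock right back to its open stop, swing the lid up until it rests open, and stand each piece upright on the foam floor in a compartment of its own, set down gently and not dropped in. Then shut the lid completely and slide the lock home to its other stop, so that the hook holds the lid. Leave the glue, tape, jar, tin and brush where they are.

Things in the scene. Friction and masses are not known exactly. Their poses are not given: they have to be found in the camera images.
- case: Blue transit case, fixed, outside 268 (x) x 212 (y) x 92 mm high (106 with lid). Origin: centre of its underside, z up. Front (lock, lid handle) = -y face; hinge along the top of the +y face. Walls 10 mm, foam floor 10 mm above the bench, rim at 92 mm. Crossed dividers 8 mm thick, top at 65 mm, make 2 x 2 compartments of 120 (x) x 92 (y) mm; 82 mm of room under the lid; each takes one piece.
- cell1 (a point): centre of the floor of the near (-x) front (-y) compartment, 10 mm above the bench (the furniture stands on this level); axes as the case's
- cell2 (a point): centre of the floor of the far (+x) front (-y) compartment, 10 mm above the bench (the furniture stands on this level); axes as the case's
- cell3 (a point): centre of the floor of the near (-x) hinge-side (+y) compartment, 10 mm above the bench (the furniture stands on this level); axes as the case's
- cell4 (a point): centre of the floor of the far (+x) hinge-side (+y) compartment, 10 mm above the bench (the furniture stands on this level); axes as the case's
- lock (a joint): transport lock, a slide on the case's front: 0 = fully open (grip at its stop towards the case's +x), 0.060 m = fully locked (stop towards -x). Starts locked, at 0.045 to 0.060. Friction 2 N; stays where it is left. Locked, its steel hook lies over an ear on the lid's front edge and really holds the lid down; the hook passes over the ear only with the lid shut.
- lock_grip (a point): on the vertical axis of the lock's red upright grip, 22 (case x) x 24 (case y) mm, from 52 to 118 mm above the bench; this point is 106 mm up. In the case's frame it is at y -136 mm (30 mm off the front face), x +55 mm locked, +115 mm open. 50 mm free on both sides of it along x; between grip and case, steel parts stand up to 12 mm off the face, and a neck joins the grip below 67 mm.
- lid (a joint): lid's hinge angle: 0 = shut, grows as the lid opens, 1.75 rad = its open stop, just past upright, where it rests by itself; below about 1.5 rad it falls shut, slowly (damped). The lid is 0.35 kg, about 1.6 N to lift at the handle.
- lid_handle (a point): middle of the lid's black round bar handle, 10 mm thick, 80 mm long, along the case's x, 40 mm out from the lid's front edge. Lid shut: x -65, y -146, z +99 mm in the case's frame. It swings on a circle of 252 mm radius about the hinge; lid open, it points up, about 0.34 m above the bench. Pinched from above, a finger on either side, the bar turns between the pads.
- lid_hinge (a point): middle of the hinge axis, which runs along the case's x: at y +106 mm, z +92 mm in the case's frame
- armchair: doll's-house armchair, red frame, red and cream checked cushions, 64 (x) x 70 (y) x 72 mm high; absent in some runs. Origin: centre of its underside, z up. Front faces -x; its upright back is a panel 12 mm thick and 52 mm wide, centred at x +26 mm, from 22 to 72 mm high, and can be pinched from above; seat 36 mm high, arms 50 mm high along both y sides, 54 mm apart.
- sofa: doll's-house sofa, red frame, checked cushions, 64 (x) x 80 (y) x 70 mm high; absent in some runs. Origin: centre of its underside, z up. Front faces -x; its upright back is a panel 12 mm thick and 62 mm wide, centred at x +26 mm, from 22 to 70 mm high, and can be pinched from above; seat 36 mm high, arms 50 mm high along both y sides.
- table_small: doll's-house table, four red legs, red and cream checked top, 62 (x) x 76 (y) x 56 mm high; absent in some runs. Origin: centre of its underside, z up. Front faces -x; the top is a slab 8 mm thick (48 to 56 mm high), to be held across its 62 mm (x).
- stove: doll's-house kitchen stove, white with a dark hob, a solid block 62 (x) x 66 (y) x 60 mm high; absent in some runs. Origin: centre of its underside, z up. Front faces -x; hotplates stand 3 mm above that; to be held across its 62 mm (x).
- washstand: doll's-house washstand, wooden, with a marble top 45 mm high and an upright splashback, 62 (x) x 76 (y) x 74 mm high; absent in some runs. Origin: centre of its underside, z up. Front faces -x; the splashback is a panel 10 mm thick and 66 mm wide, centred at x +25 mm, from 45 to 74 mm high, and can be pinched from above.
- glue: bystander: white glue bottle, 58 mm across, 168 mm high, near the far edge; origin at its underside
- tape: bystander: red roll of tape lying flat among the furniture, 80 mm across, 20 mm high; origin at its underside
- paint_jar: bystander: small jar with a yellow cap, 56 mm across, 62 mm high; origin at its underside
- varnish_tin: bystander: round tin, 68 mm across, 85 mm high; origin at its underside
- brush: bystander: paint brush with a wooden handle, 200 mm long, lying on the bench; origin under its middle

How it is judged:
By the outcome, as a careful person would: the job done as asked, in the order asked, and still so for the second after the job is handed in, with the robot touching nothing.
Of armchair, sofa, table_small, stove, washstand only 3 to 4 are there at a start; the rules pass over those that are not, and their reading is None.
At some moment in a run one of armchair, sofa, table_small, stove, washstand may be knocked a few centimetres aside while the robot is not near it.
It also fails if it takes over 200 s, if anything falls off the work surface, if the arm or the gripper's body presses on something with over 40 N, if the wrist force passes 120 N, or if a joint passes its speed limit or range.

### The arm

A 7-joint arm with a two-finger parallel gripper is mounted at the origin on the work surface. World frame = base frame: x ahead of the robot, y to its left, z up, the work surface at z = 0. Lengths are in mm, angles in rad, forces in N, time in s.
With the tool pointing down it reaches from about 425 to 925 mm from the base axis. Payload 6.8 kg.
Tool frame: the origin (TCP) lies at the very end of the fingers, on their centre line; the grasp point (between the pads) lies manip.pinch_z behind it (manip.pinch_z is the distance from the TCP to the grasp point, in mm); z points along the fingers, y is the line along which they close (so a half turn about z gives the same grasp; the last joint's range is limited). The gripper opens to 85 mm and grips with 20 to 120 N. Pads are 22 mm wide; open, the fingers measure 114 mm over their backs; the gripper's body (76 mm by 85 mm) begins 54 mm behind the grasp point. The pads swing forward as they close: fully open they stand 13 mm farther back than shut.
Start: joints at [1.018, 0.477, 0.022, 1.555, -0.011, 1.109, -0.083], TCP at [290.448, -609.333, 231.308] pointing down, gripper open.
Joint ranges: [-2.96, 2.96], [-0.34, 2.1], [-1.41, 1.46], [0.24, 2.44], [-1.37, 4.51], [0.17, 1.92], [-2.96, 2.96]. Speed limits (rad/s): [2.39, 2.39, 3.14, 3.14, 3.14, 3.14, 3.14].

### API

Orientations are given as [roll, pitch, yaw] about the fixed x, y, z axes, in that order (R = Rz(yaw) Ry(pitch) Rx(roll)).
In Python, from workcell import manip, vision, ticket gives the robot as it stands.
- The arm moves only by the shell command python3 -m handwheel 'ROWS' [FORCE]. ROWS is JSON, a list of rows, each a list of 7 numbers: the shift along the world's x, y, z in m, then the turn, a rotation vector about the world's x, y, z in rad, then the finger opening in m, from 0 to 0.0854. In form: [[dx, dy, dz, ax, ay, az, grip], ...]. A call has 1 to 5 rows; each row shifts and turns the commanded pose from where the row before left it; what a row does not reach is not made up. A row lasts 1/12 s, in which the tool goes at most 41.7 mm and 7.16 degrees, less where a joint would pass 70% of its speed; a pose out of reach is approached as far as the arm can. A call is refused whole if a number of a shift passes 0.0417 or a number of a turn 0.125, either way. A call with a gripper value outside its range is refused whole. The fingers move at their own pace and stop on an object; FORCE is the grip in N (left out, the last holds). Time passes only in rows, so rows that do not move let the fingers close. It gives the time, the measured TCP pose, the force, the opening and the grip force at its end, in the units of the state.
- manip.state(): the state, without advancing time (a new reading comes with each control period).
- vision.capture(name): name is "scene" or "side" or "wrist"; returns the picture (384x512x3 uint8, blue, green, red); there is no depth.
- vision.get_calibration(name): a dict with "K" (3x3 intrinsics, pixels), "D" ([k1, k2, p1, p2, k3] as OpenCV has them; the pictures are not rectified), "rvec" (rotation vector, rad) and "tvec" (3), from world to camera coordinates, as OpenCV has them. Camera axes: x right, y down, z forward; pixel columns grow to the right and rows downward; lengths in mm; the calibration is good to about 2 mm. A picture is of the moment at which its call begins: read the wrist's pose just before it. get_calibration takes no time and is no camera call; for the wrist camera it gives the pose at the moment of the call.
- ticket.job_done(): hands the job in; it is judged then, once.
Trained networks look in the newest picture that a camera, given by its name, has taken for a name from the list of things; names that differ only in an ending like _2 or _b are one class to them, and where a whole thing is asked for, a point or a joint stands for the part that bears it (a point fixed in the world has none). Each returns a list of dicts, best first, with "confidence" (0 to 1); they miss things now and then, are a little off and sometimes report something else, mostly with a low value. They report only what shows in the picture. A call takes as long as a camera call.
- vision.spot_in(camera, thing): "rect" ([left, top, right, bottom] in pixels, round what is visible of it).
- vision.outline_of(camera, thing): "mask" (384x512 bool, what is visible of it) and "rect" ([left, top, right, bottom] in pixels, round what is visible of it).
The state is a dict: "time": time; "qpos": joint angles; "joint_vel": joint speeds; "tau": joint torques, N m; "tcp_pos": TCP position; "eef_rot": TCP orientation; "wrist_force": force on the tool from outside, world axes, zero at the start; "torque": the same for the moment, N m; "gripper_width": finger opening in mm; "finger_force": force on a finger pad.
Only numpy, scipy, OpenCV 4.12 (cv2) and the standard library are available. Lean on these libraries where they do the work, as an engineer would, in place of code of your own. Each camera call takes 0.05 s, during which the arm holds its last target. There are 200 camera calls.

## Working session

There is one attempt and no reset: what is moved stays moved. The work goes in short steps, Python scripts to look and compute and a shell command to move; the robot and the scene stay as the last step left them, time stands still between calls to the robot, and variables do not carry over. Pictures are saved under pics/ and viewed, at most 14 in all, crops included, and the job is handed in when it is done.

```bash
ls; mkdir -p pics; python3 - <<'E'
from workcell import manip, vision
import cv2
print(manip.pinch_z, manip.state())
a=vision.capture("scene"); cv2.imwrite("pics/scene0.png",a)
for n in ["case","armchair","sofa","table_small","stove","washstand","lock","lid_handle","tape"]:
    print(n,[(r["rect"],round(r["confidence"],2)) for r in vision.spot_in("scene",n)][:3])
b=vision.capture("side"); cv2.imwrite("pics/side0.png",b)
for n in ["scene","side","wrist"]: print(n,vision.get_calibration(n))
E
```

```text
pics
18.700000000000003 {'time': 0.0, 'qpos': array([ 1.01788352,  0.47779527,  0.02231903,  1.55643218, -0.0114886 ,
        1.10929009, -0.0831244 ]), 'joint_vel': array([-0.0004229 , -0.00085774,  0.0002668 , -0.00168946,  0.00024612,
       -0.0006378 ,  0.0007991 ]), 'tau': array([ 2.22103654e-04, -5.96451008e+01,  1.60784416e+00, -2.81195498e+01,
        1.24150506e-02,  9.37651290e-03,  3.07658991e-05]), 'tcp_pos': array([ 290.19192214, -608.79530333,  230.33668988]), 'eef_rot': array([-3.13980071e+00,  1.33919358e-04,  4.44833813e-01]), 'wrist_force': array([-0.13105243,  0.39232818,  0.07397447]), 'torque': array([ 0.02630359,  0.00245117, -0.0318584 ]), 'finger_force': 0.0, 'gripper_width': 85.243255680167}
case [([266.2, 177.3, 375.4, 283.7], 0.9)]
armchair [([228.8, 174.1, 253.8, 194.1], 0.68)]
sofa [([176.0, 157.2, 208.3, 177.3], 0.78)]
table_small [([154.0, 183.6, 183.4, 206.4], 0.52), ([264.1, 177.3, 370.7, 282.9], 0.39)]
stove [([274.6, 179.8, 368.6, 258.6], 0.62), ([205.6, 195.0, 230.0, 220.2], 0.58)]
washstand [([152.4, 185.2, 185.4, 209.4], 0.88), ([266.9, 176.9, 3
[... 663 characters left out ...]
57865,   0.        , 252.54009752],
       [  0.        , 447.98257865, 192.19525526],
       [  0.        ,   0.        ,   1.        ]]), 'D': array([-0.09298914,  0.        ,  0.        ,  0.        ,  0.        ]), 'rvec': array([ 0.19807067, -2.7385886 ,  1.33266734]), 'tvec': array([ 524.63269559,  114.01689447, 1170.0438178 ])}
wrist {'K': array([[287.30032575,   0.        , 260.52925864],
       [  0.        , 287.30032575, 193.90962024],
       [  0.        ,   0.        ,   1.        ]]), 'D': array([-0.06996671,  0.        ,  0.        ,  0.        ,  0.        ]), 'rvec': array([-2.40895846,  1.51977571,  0.25523317]), 'tvec': array([-675.21302215,  -41.996176  ,  381.60730296])}
```

```bash
python3 - <<'E'
import cv2
a=cv2.imread("pics/scene0.png");b=cv2.imread("pics/side0.png")
cv2.imwrite("pics/scene0c.png",cv2.resize(a[130:310,120:400],(784,504),interpolation=cv2.INTER_CUBIC))
E
```

```text
(no output)
```

View pics/scene0c.png

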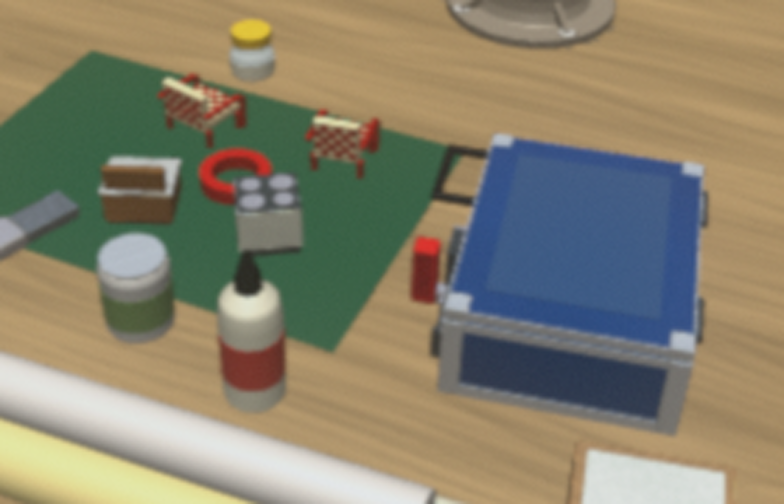

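View pics/side0.png

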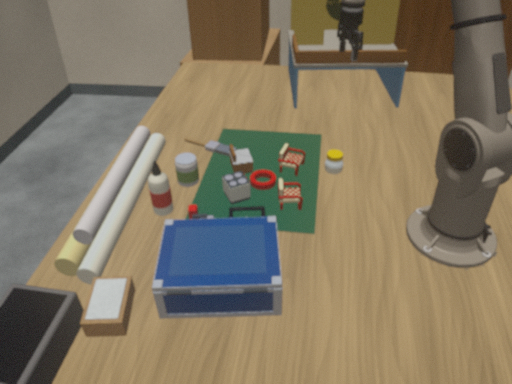

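```bash
cat > lib.py <<'E'
import numpy as np, cv2
from scipy.optimize import minimize
from scipy.spatial.transform import Rotation as R
from workcell import manip, vision
def B(x0,x1,y0,y1,z0,z1): return np.array([[x,y,z] for x in(x0,x1) for y in(y0,y1) for z in(z0,z1)],float)
def chair(w,h): 
    l=w/2
    legs=[B(a,a+8*1,b,b+8,0,22) for a in(-32,24) for b in(-l,l-8)]
    return legs+[B(-32,32,-l,l,22,36),B(-32,32,-l,-l+8,22,50),B(-32,32,l-8,l,22,50),B(20,32,-l+9,l-9,22,h)]
M={"case":[B(-134,134,-106,106,0,106)],"armchair":chair(70,72),"sofa":chair(80,70),
"stove":[B(-31,31,-33,33,0,60)],"washstand":[B(-31,31,-38,38,0,45),B(20,30,-33,33,45,74)],
"table_small":[B(-31,31,-38,38,48,56)]+[B(a,a+8,b,b+8,0,48) for a in(-31,23) for b in(-38,30)]}
def proj(P,c): return cv2.projectPoints(np.asarray(P,float).reshape(-1,1,3),c["rvec"],c["tvec"],c["K"],c["D"])[0][:,0]
def ray(uv,c,z):
    u=cv2.undistortPoints(np.array([[uv]],float),c["K"],c["D"])[0,0]; Rm=cv2.Rodrigues(c["rvec"])[0]
    o=-Rm.T@np.ravel(c["tvec"]); d=Rm.T@np.array([u[0],u[1],1]); return o+d*(z-o[2])/d[2]
def rz(a): return np.array([[np.cos(a),-np.sin(a),0],[np.sin(a),np.cos(a),0],[0,0,1]])
def w(p,L,z=0): return np.asarray(L,float)@rz(p[2]).T+[p[0],p[1],z]
def render(boxes,p,c,S=2,z=0):
    im=np.zeros((384*S,512*S),np.uint8)
    for b in boxes:
        h=cv2.convexHull(proj(w(p,b,z),c).astype(np.float32)*S)
        cv2.fillConvexPoly(im,np.round(h*16).astype(np.int32),1,shift=4)
    return im
def fit(name,views,x0,yaws,z=0,extra=[]):
    S=2; vs=[(cv2.resize(m.astype(np.uint8),None,fx=S,fy=S,interpolation=cv2.INTER_NEAREST),c) for m,c in views]
    def cost(q):
        p=[q[0],q[1],q[2]/100]; s=0
        for m,c in vs:
            r=render(M[name]+extra,p,c,S,z); s+=1-(r&m).sum()/max((r|m).sum(),1)
        return s/len(vs)
    best=[]
    for y in yaws:
        q0=np.array([x0[0],x0[1],y*100]); r=minimize(cost,q0,method="Nelder-Mead",options=dict(initial_simplex=q0+np.array([[0,0,0],[12,0,0],[0,12,0],[-6,-6,20]]),maxiter=150,xatol=.1,fatol=1e-4))
        best.append((round(r.fun,3),np.round([r.x[0],r.x[1],r.x[2]/100],3)))
    return sorted(best,key=lambda b:b[0])
def mask(cam,name,near=None):
    c=vision.get_calibration(cam); o=vision.outline_of(cam,name)
    if not o: return None
    if near is not None:
        f=lambda a:np.hypot(*(np.array([(a["rect"][0]+a["rect"][2])/2,(a["rect"][1]+a["rect"][3])/2])-proj([near],c)[0]))
        o=[a for a in o if f(a)<40]
        if not o: return None
    return o[0]["mask"],c,o[0]["confidence"]
def look(names,cams,near={},yaws=None,z=0):
    out={}; V={n:[] for n in names}
    for cam in cams:
        img=vision.capture(cam); cv2.imwrite(f"pics/last_{cam}.png",img)
        for n in names:
            m=mask(cam,n,near.get(n))
            if m and m[0].sum()>40: V[n].append(m[:2])
    for n in names:
        if not V[n]: out[n]=None; continue
        if n in near: x0=near[n]
        else:
            m,c=V[n][0]; ys,xs=np.nonzero(m); x0=ray((xs.mean(),ys.mean()),c,30)
        out[n]=fit(n,V[n],x0,np.arange(-3,3.14,.785) if yaws is None else yaws,z)
    return out,V
E
python3 - <<'E'
from lib import *
out,V=look(["case"],["scene","side"],yaws=[-.3,0,.3]); print("case",out["case"])
o2,V2=look(["armchair","sofa","stove","washstand"],["scene","side"])
for n in o2: print(n,len(V2[n]),o2[n][:4] if o2[n] else None)
np.savez("v.npz",**{f"{n}{i}":m for n in V|V2 for i,(m,c) in enumerate((V|V2)[n])})
for n in ["lock","lid_handle"]:
    for cam in ["scene","side"]:
        o=vision.outline_of(cam,n)
        print(n,cam,[(a["rect"],a["confidence"]) for a in o])
E
```

```text
case [(np.float64(0.078), array([5.71217e+02, 2.31236e+02, 1.77000e-01])), (np.float64(0.078), array([5.71784e+02, 2.31517e+02, 1.75000e-01])), (np.float64(0.078), array([5.71733e+02, 2.30407e+02, 1.76000e-01]))]
armchair 1 [(np.float64(0.303), array([ 4.41884e+02, -7.73760e+01,  3.41000e-01])), (np.float64(0.316), array([ 4.44027e+02, -7.98700e+01,  2.28000e-01])), (np.float64(0.416), array([441.657, -80.306,   1.761])), (np.float64(0.419), array([447.418, -74.625,  -1.009]))]
sofa 2 [(np.float64(0.205), array([ 4.46695e+02, -2.61246e+02, -2.14000e-01])), (np.float64(0.207), array([ 4.47241e+02, -2.60671e+02, -2.36000e-01])), (np.float64(0.312), array([ 448.245, -261.963,   -3.373])), (np.float64(0.314), array([ 448.844, -260.272,    2.899]))]
stove 2 [(np.float64(0.08), array([593.698, -96.097,  -2.576])), (np.float64(0.08), array([ 5.93723e+02, -9.60950e+01,  5.63000e-01])), (np.float64(0.08), array([ 5.93736e+02, -9.58460e+01,  5.60000e-01])), (np.float64(0.081), array([593.491, -95.983,  -2.586]))]
washstand 2 [(np.float64(0.184), array([ 6.08108e+02, -2.40050e+02,  4.09000e-01])), (np.float64(0.191), array([ 6.06561e+02, -2.39674e+02,  3.35000e-01])), (np.float64(0.246), array([ 606.461, -242.389,    1.808])), (np.float64(0.288), array([ 607.184, -244.804,   -2.863]))]
lock scene [([263.8, 209.9, 288.9, 240.5], 0.65), ([274.3, 175.2, 372.1, 260.3], 0.64), ([200.4, 135.3, 216.4, 159.4], 0.51)]
lock side [([186.8, 205.4, 206.0, 220.8], 0.68)]
lid_handle scene [([272.0, 177.5, 368.7, 259.2], 0.59), ([192.9, 184.1, 215.3, 201.7], 0.49)]
lid_handle side [([150.7, 206.5, 281.6, 291.8], 0.77)]
```

```bash
cat > g.py <<'E'
import sys,numpy as np
from workcell import manip
from scipy.spatial.transform import Rotation as R
s=manip.state(); a=[float(v) for v in sys.argv[1:]]
print("t %.2f tcp %s rpy %s F %s grip %.1f f %.1f q6 %.2f"%(s["time"],np.round(s["tcp_pos"],1),np.round(s["eef_rot"],3),np.round(s["wrist_force"],1),s["gripper_width"],s["finger_force"],s["qpos"][6]))
if a:
    d=(np.array(a[:3])-s["tcp_pos"])/1000; T=R.from_euler("xyz",[np.pi,0,a[3]]); C=R.from_euler("xyz",s["eef_rot"])
    rv=(T*C.inv()).as_rotvec(); n=max(np.linalg.norm(d)/.040,np.linalg.norm(rv)/.12)
    print("d(m)",np.round(d,4),"rv",np.round(rv,3),"min rows %.1f"%n)
E
r='[0.018,0.0358,0,0,0,0.065,0.0854]'
python3 -m handwheel '[[0.018,0.0358,0,0,0,0.065,0.0854],[0.018,0.0358,0,0,0,0.065,0.0854],[0.018,0.0358,0,0,0,0.065,0.0854],[0.018,0.0358,0,0,0,0.065,0.0854],[0.018,0.0358,0,0,0,0.065,0.0854]]'
python3 -m handwheel '[[0.018,0.0358,0,0,0,0.065,0.0854],[0.018,0.0358,0,0,0,0.065,0.0854],[0.018,0.0358,0,0,0,0.065,0.0854],[0.018,0.0358,0,0,0,0.065,0.0854],[0.018,0.0358,0,0,0,0.065,0.0854]]'
python3 -m handwheel '[[0.018,0.0358,0,0,0,0.065,0.0854],[0.018,0.0358,0,0,0,0.065,0.0854],[0.018,0.0358,0,0,0,0.065,0.0854],[0.018,0.0358,0,0,0,0.065,0.0854],[0.018,0.0358,0,0,0,0.065,0.0854]]'
python3 g.py 650 107 230 1.747
python3 - <<'E'
from lib import *
c=vision.get_calibration("wrist"); s=manip.state(); Rm=cv2.Rodrigues(c["rvec"])[0]; T=R.from_euler("xyz",s["eef_rot"]).as_matrix()
print("cam in tool",T.T@(-Rm.T@np.ravel(c["tvec"])-s["tcp_pos"]), "optical axis in tool",T.T@Rm.T[:,2])
im=vision.capture("wrist"); cv2.imwrite("pics/w1.png",im)
for n in ["lock","lid_handle","case","sofa","armchair","stove","washstand","lock_grip"]: print(n,[(a["rect"],a["confidence"]) for a in vision.spot_in("wrist",n)][:2])
E
```

```text
time: 1.87
tcp_pos: [381.0, -428.7, 231.5]
eef_rot: [3.141, 0.0, 0.773]
wrist_force: [0.9, -0.1, 0.4]
gripper_width: 85.4
finger_force: 0.0
time: 2.28
tcp_pos: [471.0, -249.6, 231.7]
eef_rot: [3.141, 0.0, 1.098]
wrist_force: [0.5, -0.3, -0.5]
gripper_width: 85.2
finger_force: 0.0
time: 2.7
tcp_pos: [561.1, -70.7, 231.7]
eef_rot: [3.141, 0.0, 1.423]
wrist_force: [0.3, -0.8, -1.0]
gripper_width: 85.4
finger_force: 0.0
t 2.70 tcp [561.1 -70.7 231.7] rpy [3.141 0.    1.423] F [ 0.3 -0.8 -1. ] grip 85.4 f 0.0 q6 -0.27
d(m) [ 0.0889  0.1777 -0.0017] rv [0.    0.001 0.324] min rows 5.0
cam in tool [  85.0235816     0.95383728 -143.32798259] optical axis in tool [-3.27444795e-01  7.36810250e-05  9.44870309e-01]
lock []
lid_handle [([107.2, 0.0, 256.1, 54.4], 0.67), ([385.6, 173.3, 470.8, 244.8], 0.51)]
case [([105.2, 0.8, 250.6, 53.7], 0.64)]
sofa [([183.8, 266.9, 224.8, 339.4], 0.71), ([280.4, 240.2, 345.3, 311.0], 0.59)]
armchair [([130.4, 157.5, 198.4, 223.3], 0.84), ([108.1, 0.0, 251.4, 46.3], 0.52)]
stove [([254.9, 143.1, 331.0, 220.9], 0.59)]
washstand [([279.0, 240.6, 345.2, 311.8], 0.66), ([100.1, 289.0, 127.2, 307.2], 0.48)]
lock_grip [([385.1, 176.2, 469.0, 243.3], 0.68)]
```

View pics/w1.png

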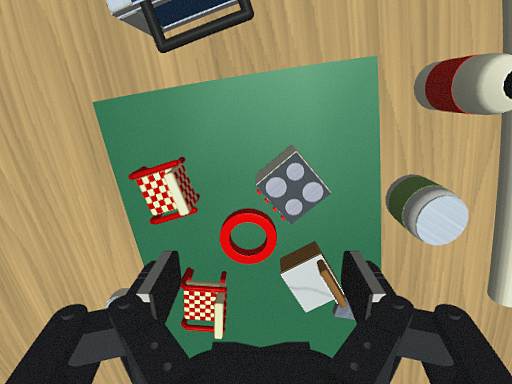

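```bash
python3 - <<'E'
from lib import *
near=dict(armchair=(442,-77,30),sofa=(447,-261,30),stove=(594,-96,30),washstand=(608,-240,30))
o,V=look(list(near),["wrist"],near)
for n in o: print(n,o[n][:3] if o[n] else None)
E
python3 -m handwheel '[[0.02,0.025,0,0,0,0.081,0.0854],[0.02,0.025,0,0,0,0.081,0.0854],[0.02,0.025,0,0,0,0.081,0.0854],[0.02,0.025,0,0,0,0.081,0.0854]]'
python3 - <<'E'
from lib import *
c=vision.get_calibration("wrist"); im=vision.capture("wrist"); cv2.imwrite("pics/w2.png",im)
p=[571.5,231,.176]
for L in [(55,-136,118),(115,-136,118),(-65,-146,99),(-134,-106,106),(134,-106,106),(134,-106,0)]: print(L,np.round(proj(w(p,[L]),c)[0],1))
E
```

```text
armchair [(np.float64(0.155), array([ 4.3973e+02, -8.2054e+01,  1.7100e-01])), (np.float64(0.159), array([ 4.41384e+02, -8.09040e+01,  1.87000e-01])), (np.float64(0.269), array([444.222, -77.112,  -1.372]))]
sofa [(np.float64(0.255), array([ 4.48899e+02, -2.62587e+02, -2.31000e-01])), (np.float64(0.255), array([ 4.49928e+02, -2.60863e+02, -2.29000e-01])), (np.float64(0.315), array([ 448.312, -264.643,   -3.387]))]
stove [(np.float64(0.058), array([597.273, -94.414,  -2.544])), (np.float64(0.06), array([597.758, -94.515,  -2.564])), (np.float64(0.06), array([ 5.97774e+02, -9.44410e+01,  5.70000e-01]))]
washstand [(np.float64(0.079), array([ 6.10823e+02, -2.42451e+02,  3.62000e-01])), (np.float64(0.081), array([ 6.10518e+02, -2.40759e+02,  3.44000e-01])), (np.float64(0.159), array([ 611.523, -241.919,   -2.853]))]
time: 3.73
tcp_pos: [641.2, 28.4, 231.5]
eef_rot: [3.141, 0.0, 1.747]
wrist_force: [-0.3, -0.7, 0.2]
gripper_width: 85.3
finger_force: 0.0
(55, -136, 118) [284.6 106.1]
(115, -136, 118) [353.6 106.7]
(-65, -146, 99) [155.2 117.1]
(-134, -106, 106) [73.8 74.1]
(134, -106, 106) [373.6  71.6]
(134, -106, 0) [341.6  78. ]
```

View pics/w2.png

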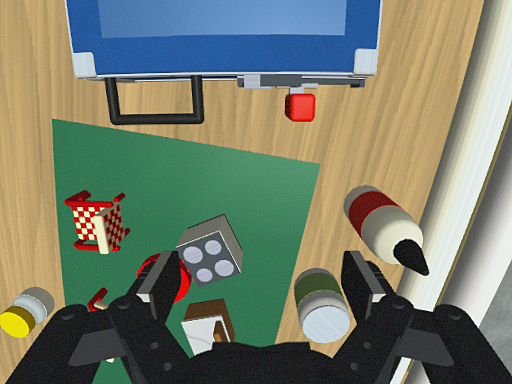

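```bash

python3 -m handwheel '[[0.0105,0.0395,0,0,0,0,0.0854],[0.0105,0.0395,0,0,0,0,0.0854],[0,0,-0.036,0,0,0,0.07],[0,0,-0.036,0,0,0,0.065],[0,0,-0.036,0,0,0,0.065]]' 40
python3 -m handwheel '[[0,0,-0.036,0,0,0,0.065],[0,0,0,0,0,0,0.01],[0,0,0,0,0,0,0.01],[0,0,0,0,0,0,0.01],[0,0,0,0,0,0,0.01]]' 40
python3 g.py 663 108 87 1.747
```

```text
time: 4.2
tcp_pos: [661.8, 107.7, 122.6]
eef_rot: [3.14, -0.0, 1.745]
wrist_force: [0.3, -0.6, 0.2]
gripper_width: 65.1
finger_force: 0.0
time: 4.62
tcp_pos: [663.3, 107.3, 90.4]
eef_rot: [3.137, -0.0, 1.744]
wrist_force: [0.6, -0.9, -1.6]
gripper_width: 21.1
finger_force: 43.6
t 4.62 tcp [663.3 107.3  90.4] rpy [ 3.137 -0.     1.744] F [ 0.6 -0.9 -1.6] grip 21.1 f 43.6 q6 -0.35
d(m) [-0.0003  0.0007 -0.0034] rv [-0.001  0.004  0.003] min rows 0.1
```

```bash

python3 -m handwheel '[[0.0085,0.0015,0,0,0,0,0.01],[0.0085,0.0015,0,0,0,0,0.01],[0.0085,0.0015,0,0,0,0,0.01],[0.0085,0.0015,0,0,0,0,0.01],[0.0085,0.0015,0,0,0,0,0.01]]' 40
python3 -m handwheel '[[0.003,0.0005,0,0,0,0,0.01],[0.001,0.0002,0,0,0,0,0.01],[0,0,0,0,0,0,0.01],[0,0,0,0,0,0,0.01]]'
```

```text
time: 5.03
tcp_pos: [706.3, 114.9, 90.2]
eef_rot: [3.138, -0.0, 1.744]
wrist_force: [-2.2, -0.2, 7.6]
gripper_width: 21.3
finger_force: 44.9
time: 5.37
tcp_pos: [709.3, 115.4, 90.2]
eef_rot: [3.139, 0.0, 1.744]
wrist_force: [-5.3, -1.4, 8.9]
gripper_width: 21.5
finger_force: 45.2
```

```bash

python3 -m handwheel '[[0.0015,0.0003,0,0,0,0,0.01],[0,0,0,0,0,0,0.01],[0,0,0,0,0,0,0.01]]'
python3 -m handwheel '[[0.0015,0.0003,0,0,0,0,0.01],[0,0,0,0,0,0,0.01],[0,0,0,0,0,0,0.01]]'
```

```text
time: 5.62
tcp_pos: [709.4, 115.4, 90.1]
eef_rot: [-3.141, 0.001, 1.744]
wrist_force: [-11.3, -2.2, 12.9]
gripper_width: 20.9
finger_force: 45.7
time: 5.87
tcp_pos: [709.5, 115.4, 90.1]
eef_rot: [-3.138, 0.001, 1.744]
wrist_force: [-15.7, -4.0, 16.0]
gripper_width: 21.2
finger_force: 46.1
```

```bash

python3 -m handwheel '[[-0.0025,-0.0005,0,0,0,0,0.05],[0,0,0,0,0,0,0.05],[0,0,0.03,0,0,0,0.05],[0,0,0.04,0,0,0,0.05],[0,0,0.04,0,0,0,0.05]]' 
python3 -m handwheel '[[-0.012,-0.003,0,0,0,-0.12,0.04],[-0.012,-0.003,0,0,0,-0.12,0.04],[-0.012,-0.003,0,0,0,-0.12,0.04],[-0.012,-0.003,0,0,0,-0.12,0.04],[-0.012,-0.003,0,0,0,-0.12,0.04]]' 
python3 -m handwheel '[[-0.015,-0.003,0,0,0,-0.12,0.032],[-0.015,-0.003,0,0,0,-0.12,0.032],[-0.015,-0.003,0,0,0,-0.12,0.032],[-0.015,-0.003,0,0,0,-0.12,0.032],[-0.015,-0.003,0,0,0,-0.12,0.032]]' 
python3 -m handwheel '[[-0.015,-0.003,0,0,0,-0.12,0.032],[-0.015,-0.003,0,0,0,-0.12,0.032],[-0.015,-0.003,0,0,0,-0.12,0.032]]' 
python3 g.py 533.5 75 80 0.176
python3 - <<'E'
from lib import *
c=vision.get_calibration("wrist"); im=vision.capture("wrist"); cv2.imwrite("pics/w3.png",im)
p=[571.5,231,.176]
for L in [(-65,-146,99),(-105,-146,104),(-25,-146,104),(-134,-106,106),(134,-106,106),(115,-136,118)]: print(L,np.round(proj(w(p,[L]),c)[0],1))
E
```

```text
time: 6.28
tcp_pos: [708.7, 114.7, 198.0]
eef_rot: [-3.141, -0.0, 1.743]
wrist_force: [1.6, 0.8, 0.1]
gripper_width: 50.0
finger_force: 0.0
time: 6.7
tcp_pos: [649.1, 99.9, 198.2]
eef_rot: [3.14, -0.002, 1.137]
wrist_force: [-0.0, -0.7, -0.3]
gripper_width: 40.0
finger_force: 0.0
time: 7.12
tcp_pos: [574.0, 85.1, 198.1]
eef_rot: [3.141, -0.002, 0.538]
wrist_force: [0.1, 0.5, 0.1]
gripper_width: 31.8
finger_force: 0.0
time: 7.37
tcp_pos: [529.0, 76.2, 198.1]
eef_rot: [-3.141, -0.002, 0.178]
wrist_force: [0.6, 0.0, 0.2]
gripper_width: 32.2
finger_force: 0.0
t 7.37 tcp [529.   76.2 198.1] rpy [-3.141e+00 -2.000e-03  1.780e-01] F [0.6 0.  0.2] grip 32.2 f 0.0 q6 -1.72
d(m) [ 0.0045 -0.0012 -0.1181] rv [-0.001  0.002 -0.002] min rows 3.0
(-65, -146, 99) [261.8 191.6]
(-105, -146, 104) [261.7 234.6]
(-25, -146, 104) [262.  147.9]
(-134, -106, 106) [219.5 262.7]
(134, -106, 106) [205.3 -76.7]
(115, -136, 118) [247.9 -56.1]
```

View pics/w3.png

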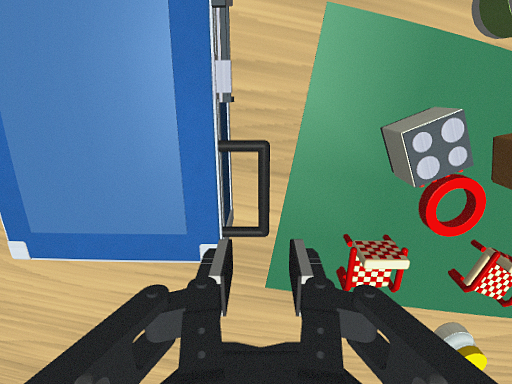

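```bash

python3 -m handwheel '[[0.0045,-0.0025,-0.02,0,0,0,0.032],[0,0,-0.035,0,0,0,0.032],[0,0,-0.035,0,0,0,0.032],[0,0,-0.028,0,0,0,0.032],[0,0,0,0,0,0,0.0]]' 25
python3 -m handwheel '[[0,0,0,0,0,0,0],[0,0,0,0,0,0,0.0],[0,0,0,0,0,0,0.0]]' 25
python3 - <<'E'
import numpy as np
th=np.linspace(0,1.74,36); 
# case y,z of bar relative hinge
y=-252*np.cos(th)+7*np.sin(th); z=252*np.sin(th)+7*np.cos(th)
ya=.176
for i in range(1,36): 
    dy=y[i]-y[i-1]; print(i,"%.2f"%th[i],np.round([-np.sin(ya)*dy/1000,np.cos(ya)*dy/1000,(z[i]-z[i-1])/1000],4))
E
```

```text
time: 7.83
tcp_pos: [530.5, 73.0, 74.9]
eef_rot: [3.142, 0.007, 0.186]
wrist_force: [-0.9, 0.4, -0.0]
gripper_width: 21.0
finger_force: 0.0
time: 8.08
tcp_pos: [532.7, 74.2, 80.7]
eef_rot: [-3.141, 0.0, 0.185]
wrist_force: [-4.5, 1.8, -2.6]
gripper_width: 9.3
finger_force: 24.3
1 0.05 [-0.0001  0.0006  0.0125]
2 0.10 [-0.0002  0.0013  0.0125]
3 0.15 [-0.0003  0.0019  0.0124]
4 0.20 [-0.0004  0.0025  0.0123]
5 0.25 [-0.0005  0.0031  0.0121]
6 0.30 [-0.0007  0.0037  0.012 ]
7 0.35 [-0.0008  0.0042  0.0118]
8 0.40 [-0.0009  0.0048  0.0115]
9 0.45 [-0.001   0.0054  0.0113]
10 0.50 [-0.0011  0.0059  0.011 ]
11 0.55 [-0.0011  0.0064  0.0107]
12 0.60 [-0.0012  0.007   0.0103]
13 0.65 [-0.0013  0.0075  0.01  ]
14 0.70 [-0.0014  0.0079  0.0096]
15 0.75 [-0.0015  0.0084  0.0092]
16 0.80 [-0.0016  0.0088  0.0087]
17 0.85 [-0.0016  0.0093  0.0083]
18 0.89 [-0.0017  0.0096  0.0078]
19 0.94 [-0.0018  0.01    0.0073]
20 0.99 [-0.0018  0.0104  0.0068]
21 1.04 [-0.0019  0.0107  0.0063]
22 1.09 [-0.002   0.011   0.0057]
23 1.14 [-0.002   0.0112  0.0052]
24 1.19 [-0.002   0.0115  0.0046]
25 1.24 [-0.0021  0.0117  0.004 ]
26 1.29 [-0.0021  0.0119  0.0034]
27 1.34 [-0.0021  0.012   0.0028]
28 1.39 [-0.0022  0.0121  0.0022]
29 1.44 [-0.0022  0.0122  0.0016]
30 1.49 [-0.0022  0.0123  0.001 ]
31 1.54 [-0.0022  0.0123  0.0003]
32 1.59 [-0.0022  0.0123 -0.0003]
33 1.64 [-0.0022  0.0123 -0.0009]
34 1.69 [-0.0022  0.0122 -0.0015]
35 1.74 [-0.0022  0.0122 -0.0021]
```

```bash

python3 -m handwheel '[[-0.0001,0.0006,0.0125,0,0,0,0],[-0.0002,0.0013,0.0125,0,0,0,0],[-0.0003,0.0019,0.0124,0,0,0,0],[-0.0004,0.0025,0.0123,0,0,0,0],[-0.0005,0.0031,0.0121,0,0,0,0]]'
python3 -m handwheel '[[-0.0007,0.0037,0.012,0,0,0,0],[-0.0008,0.0042,0.0118,0,0,0,0],[-0.0009,0.0048,0.0115,0,0,0,0],[-0.001,0.0054,0.0113,0,0,0,0],[-0.0011,0.0059,0.011,0,0,0,0]]'
python3 g.py
```

```text
time: 8.5
tcp_pos: [531.1, 84.1, 143.4]
eef_rot: [-3.14, -0.001, 0.185]
wrist_force: [-3.6, 4.3, -4.2]
gripper_width: 9.2
finger_force: 24.3
time: 8.92
tcp_pos: [526.8, 107.9, 200.5]
eef_rot: [-3.141, -0.001, 0.184]
wrist_force: [-2.3, 4.6, -6.7]
gripper_width: 9.0
finger_force: 24.2
t 8.92 tcp [526.8 107.9 200.5] rpy [-3.141e+00 -1.000e-03  1.840e-01] F [-2.3  4.6 -6.7] grip 9.0 f 24.2 q6 -1.77
```

Following the arc well.

```bash

python3 -m handwheel '[[-0.0011,0.0064,0.0107,0,0,0,0],[-0.0012,0.007,0.0103,0,0,0,0],[-0.0013,0.0075,0.01,0,0,0,0],[-0.0014,0.0079,0.0096,0,0,0,0],[-0.0015,0.0084,0.0092,0,0,0,0]]'
python3 -m handwheel '[[-0.0016,0.0088,0.0087,0,0,0,0],[-0.0016,0.0093,0.0083,0,0,0,0],[-0.0017,0.0096,0.0078,0,0,0,0],[-0.0018,0.01,0.0073,0,0,0,0],[-0.0018,0.0104,0.0068,0,0,0,0]]'
python3 -m handwheel '[[-0.0019,0.0107,0.0063,0,0,0,0],[-0.002,0.011,0.0057,0,0,0,0],[-0.002,0.0112,0.0052,0,0,0,0],[-0.002,0.0115,0.0046,0,0,0,0],[-0.0021,0.0117,0.004,0,0,0,0]]'
python3 g.py
```

```text
time: 9.33
tcp_pos: [520.3, 143.6, 249.5]
eef_rot: [3.14, 0.001, 0.183]
wrist_force: [-4.8, -2.0, -1.6]
gripper_width: 9.0
finger_force: 24.3
time: 9.75
tcp_pos: [512.0, 190.7, 289.0]
eef_rot: [3.139, 0.0, 0.182]
wrist_force: [-6.4, -6.0, 4.9]
gripper_width: 9.0
finger_force: 24.9
time: 10.17
tcp_pos: [502.0, 248.2, 315.1]
eef_rot: [3.14, -0.001, 0.183]
wrist_force: [-5.0, -4.0, 3.2]
gripper_width: 8.9
finger_force: 25.3
t 10.17 tcp [502.  248.2 315.1] rpy [ 3.14e+00 -1.00e-03  1.83e-01] F [-5.  -4.   3.2] grip 8.9 f 25.3 q6 -2.02
```

```bash

python3 -m handwheel '[[-0.0021,0.0119,0.0034,0,0,0,0],[-0.0021,0.012,0.0028,0,0,0,0],[-0.0022,0.0121,0.0022,0,0,0,0],[-0.0022,0.0122,0.0016,0,0,0,0],[-0.0022,0.0123,0.001,0,0,0,0]]'
python3 -m handwheel '[[-0.0022,0.0123,0.0003,0,0,0,0],[-0.0022,0.0123,-0.0003,0,0,0,0],[-0.0022,0.0123,-0.0009,0,0,0,0],[-0.0022,0.0122,-0.0015,0,0,0,0],[-0.001,0.006,-0.001,0,0,0,0]]'
python3 g.py
```

```text
time: 10.58
tcp_pos: [491.2, 309.7, 325.7]
eef_rot: [-3.141, -0.001, 0.183]
wrist_force: [-2.2, -1.6, -1.7]
gripper_width: 8.7
finger_force: 25.4
time: 11.0
tcp_pos: [480.9, 366.6, 320.9]
eef_rot: [-3.14, -0.001, 0.186]
wrist_force: [-3.5, -0.8, 4.2]
gripper_width: 9.0
finger_force: 26.3
t 11.00 tcp [480.9 366.6 320.9] rpy [-3.14e+00 -1.00e-03  1.86e-01] F [-3.5 -0.8  4.2] grip 9.0 f 26.3 q6 -2.23
```

```bash

python3 -m handwheel '[[-0.001,0.0055,-0.001,0,0,0,0],[-0.0005,0.003,-0.0005,0,0,0,0],[0,0,0,0,0,0,0],[0,0,0,0,0,0,0]]'
python3 -m handwheel '[[0,0,0,0,0,0,0.03],[0,0,0,0,0,0,0.03],[0,0,0.02,0,0,0,0.03],[0,0,0.025,0,0,0,0.03]]'
python3 -m handwheel '[[0.005,-0.04,0,0,0,0.06,0.03],[0.005,-0.04,0,0,0,0.06,0.03],[0.005,-0.04,0,0,0,0.06,0.03],[0.005,-0.04,0,0,0,0.06,0.03],[0.005,-0.04,0,0,0,0,0.06]]'
python3 - <<'E'
from lib import *
im=vision.capture("side"); cv2.imwrite("pics/s1.png",im)
E
```

```text
time: 11.33
tcp_pos: [479.8, 372.6, 319.5]
eef_rot: [-3.141, -0.0, 0.184]
wrist_force: [-4.8, -0.4, 2.9]
gripper_width: 8.8
finger_force: 26.4
time: 11.67
tcp_pos: [480.1, 370.7, 362.4]
eef_rot: [3.139, 0.003, 0.182]
wrist_force: [0.6, -0.2, 0.3]
gripper_width: 30.0
finger_force: 0.0
time: 12.08
tcp_pos: [505.4, 169.6, 364.3]
eef_rot: [3.141, -0.001, 0.426]
wrist_force: [1.0, -1.0, -0.3]
gripper_width: 40.6
finger_force: 0.0
```

View pics/s1.png

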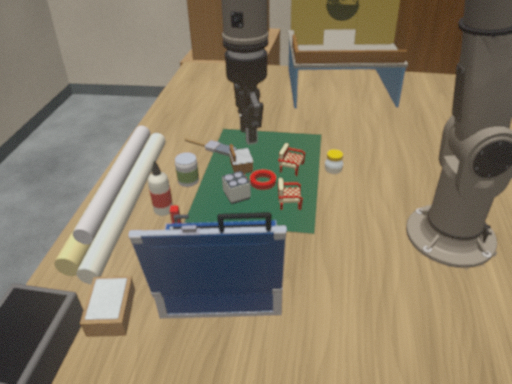

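```bash

python3 -m handwheel '[[0.005,-0.04,0,0,0,0.06,0.07],[0.01,-0.04,0,0,0,0.06,0.0854],[0.01,-0.04,0,0,0,0.1,0.0854],[0.01,0,0,0,0,0.1,0.0854],[0.01,0,0,0,0,0.1,0.0854]]'
python3 - <<'E'
from lib import *
c=vision.get_calibration("wrist"); im=vision.capture("wrist")
cv2.imwrite("pics/w4raw.png",im); np.savez("w4.npz",**{k:c[k] for k in c})
p=[571.5,231,.176]
def poly(L,col): cv2.polylines(im,[np.round(proj(w(p,L),c)*8).astype(np.int32)],True,col,1,shift=3)
poly([(-134,-106,92),(134,-106,92),(134,106,92),(-134,106,92)],(0,255,0))
poly([(-124,-96,92),(124,-96,92),(124,96,92),(-124,96,92)],(0,255,255))
for sx in(-1,1):
    for sy in(-1,1): poly([(sx*4,sy*4,65),(sx*124,sy*4,65),(sx*124,sy*96,65),(sx*4,sy*96,65)],(255,0,255))
cv2.imwrite("pics/w4.png",cv2.resize(im,(784,588),interpolation=cv2.INTER_CUBIC))
E
```

```text
time: 12.55
tcp_pos: [550.9, 47.9, 364.3]
eef_rot: [3.14, 0.0, 0.841]
wrist_force: [0.8, 0.1, -0.1]
gripper_width: 85.4
finger_force: 0.0
```

View pics/w4.png

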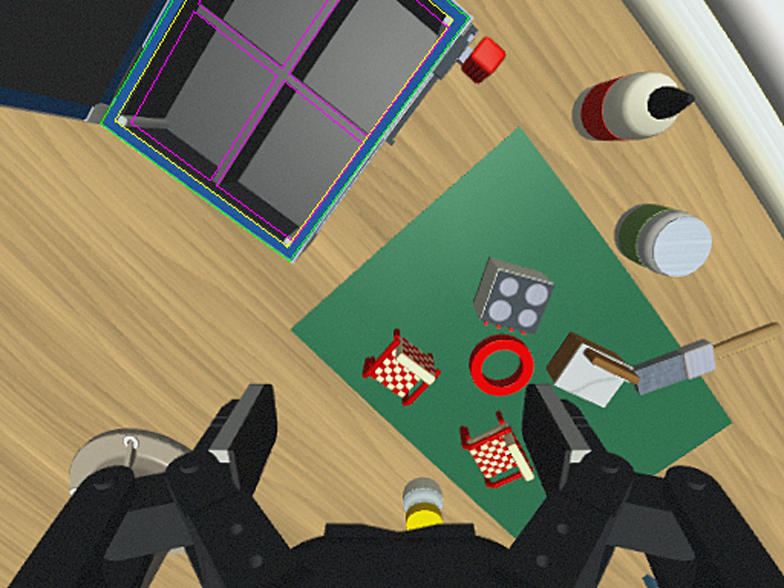

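```bash

python3 -m handwheel '[[-0.011,-0.016,-0.02,0,0,0.112,0.0854],[-0.011,-0.016,-0.02,0,0,0.112,0.0854],[-0.011,-0.016,-0.02,0,0,0.112,0.0854],[-0.011,-0.016,-0.02,0,0,0.112,0.0854],[-0.011,-0.016,-0.02,0,0,0.112,0.0854]]'
python3 -m handwheel '[[-0.011,-0.016,-0.02,0,0,0.112,0.0854],[-0.011,-0.016,-0.02,0,0,0.112,0.0854],[-0.009,-0.016,-0.02,0,0,0.112,0.0854],[0,0,0,0,0,0,0.0854]]'
cat > pk.py <<'E'
import sys
from lib import *
n=sys.argv[1]; x0=[float(v) for v in sys.argv[2:5]]
o,V=look([n],["wrist"]+sys.argv[5:],{n:(x0[0],x0[1],40)},yaws=[x0[2]-.1,x0[2]+.1])
print(n,o[n]); 
c=vision.get_calibration("wrist"); im=cv2.imread("pics/last_wrist.png")
if o[n]:
    p=o[n][0][1]
    for b in M[n]:
        cv2.polylines(im,[cv2.convexHull(proj(w(p,b),c).astype(np.float32)).astype(np.int32)],True,(255,0,255),1)
    off={"armchair":26,"sofa":26,"washstand":25}.get(n,0)
    print("grasp",np.round(w(p,[(off,0,0)])[0],1),"tool yaw %.3f"%(p[2]+np.pi/2))
cv2.imwrite(f"pics/pk_{n}.png",cv2.resize(im,(640,480),interpolation=cv2.INTER_CUBIC))
E
python3 pk.py armchair 440 -81 .17; python3 g.py
```

```text
time: 13.02
tcp_pos: [494.2, -28.3, 263.4]
eef_rot: [3.141, 0.0, 1.407]
wrist_force: [0.5, -0.3, -0.1]
gripper_width: 85.8
finger_force: 0.0
time: 13.35
tcp_pos: [459.4, -78.9, 200.6]
eef_rot: [-3.134, -0.0, 1.738]
wrist_force: [-0.5, -0.8, -0.5]
gripper_width: 85.4
finger_force: 0.0
armchair [(np.float64(0.135), array([ 4.42544e+02, -8.04690e+01,  1.45000e-01])), (np.float64(0.136), array([ 4.42641e+02, -8.11010e+01,  1.45000e-01]))]
grasp [468.3 -76.7   0. ] tool yaw 1.716
t 13.45 tcp [463.4 -76.  204. ] rpy [-3.141 -0.     1.735] F [0.2 0.4 1.2] grip 85.5 f 0.0 q6 0.14
```

View pics/pk_armchair.png

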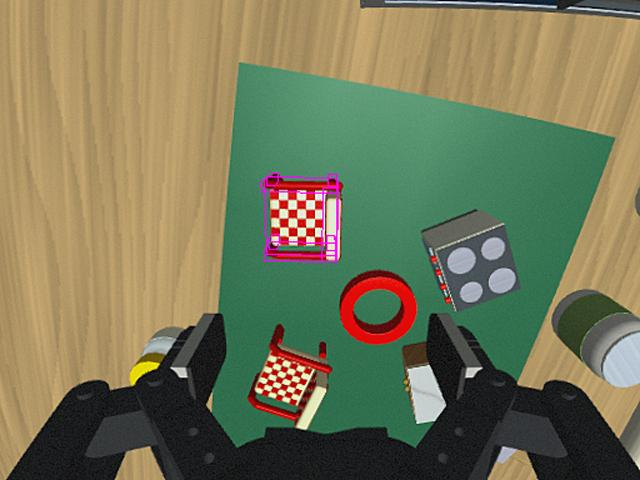

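```bash
sed -i 's/^def mask(cam,name,near=None):/def mask(cam,name,near=None,c=None):/; s/    c=vision.get_calibration(cam); o=vision.outline_of(cam,name)/    c=c or vision.get_calibration(cam); o=vision.outline_of(cam,name)/; s/        img=vision.capture(cam); cv2/        c=vision.get_calibration(cam); img=vision.capture(cam); cv2/; s/m=mask(cam,n,near.get(n))/m=mask(cam,n,near.get(n),c)/' lib.py
python3 -m handwheel '[[0,0,0,0,0,0,0.0854],[0,0,0,0,0,0,0.0854]]'
python3 pk.py armchair 441 -81 .16; python3 g.py 467 -77 44 1.73
```

```text
time: 13.62
tcp_pos: [465.3, -74.7, 205.4]
eef_rot: [3.139, 0.0, 1.739]
wrist_force: [1.1, -0.4, -0.0]
gripper_width: 85.2
finger_force: 0.0
armchair [(np.float64(0.137), array([ 4.40213e+02, -8.21430e+01,  1.66000e-01])), (np.float64(0.138), array([ 4.40326e+02, -8.22080e+01,  1.71000e-01]))]
grasp [465.9 -77.8   0. ] tool yaw 1.737
t 13.72 tcp [464.9 -74.8 205.2] rpy [3.14 0.   1.74] F [0.5 0.1 0.3] grip 85.5 f 0.0 q6 0.15
d(m) [ 0.0021 -0.0022 -0.1612] rv [-0.     0.002 -0.01 ] min rows 4.0
```

```bash

python3 -m handwheel '[[0.001,-0.003,-0.03,0,0,0,0.045],[0,0,-0.035,0,0,0,0.045],[0,0,-0.035,0,0,0,0.045],[0,0,-0.035,0,0,0,0.045],[0,0,-0.026,0,0,0,0.045]]' 40
python3 -m handwheel '[[0,0,0,0,0,0,0.045],[0,0,0,0,0,0,0.0],[0,0,0,0,0,0,0.0],[0,0,0,0,0,0,0.0],[0,0,0,0,0,0,0.0]]' 40
python3 -m handwheel '[[0,0,0,0,0,0,0.0],[0,0,0.01,0,0,0,0.0],[0,0,0.03,0,0,0,0.0],[0,0,0.03,0,0,0,0.0],[0,0,0.03,0,0,0,0]]' 40
python3 g.py 0 0 0 1.746
```

```text
time: 14.13
tcp_pos: [464.7, -78.0, 41.5]
eef_rot: [-3.141, -0.0, 1.74]
wrist_force: [0.2, 0.0, -0.3]
gripper_width: 45.3
finger_force: 0.0
time: 14.55
tcp_pos: [466.6, -78.6, 45.3]
eef_rot: [3.138, 0.001, 1.74]
wrist_force: [0.7, 1.2, 4.5]
gripper_width: 11.1
finger_force: 44.0
time: 14.97
tcp_pos: [464.2, -78.6, 145.2]
eef_rot: [-3.141, -0.0, 1.74]
wrist_force: [0.4, 0.1, 0.0]
gripper_width: 11.2
finger_force: 43.3
t 14.97 tcp [464.2 -78.6 145.2] rpy [-3.141 -0.     1.74 ] F [0.4 0.1 0. ] grip 11.2 f 43.3 q6 0.13
d(m) [-0.4642  0.0786 -0.1452] rv [-0.    -0.001  0.006] min rows 12.3
```

```bash

python3 -m handwheel '[[0.001,0.0138,0.012,0,0,0.122,0],[0.001,0.0138,0.012,0,0,0.122,0],[0.001,0.0138,0,0,0,0.122,0],[0.001,0.0138,0,0,0,0.122,0],[0.001,0.0138,0,0,0,0.122,0]]' 
python3 -m handwheel '[[0.001,0.0138,0,0,0,0.122,0],[0.001,0.0138,0,0,0,0.122,0],[0.001,0.0138,0,0,0,0.122,0],[0.001,0.0138,0,0,0,0.122,0],[0.001,0.0138,0,0,0,0.122,0]]' 
python3 -m handwheel '[[0.001,0.0138,0,0,0,0.122,0],[0.001,0.0138,0,0,0,0.122,0],[0.001,0.0138,0,0,0,0.122,0],[0.001,0.0138,0,0,0,0.122,0],[0.001,0.0138,0,0,0,0.122,0]]' 
python3 -m handwheel '[[0.001,0.0138,0,0,0,0.122,0],[0.001,0.0138,0,0,0,0.122,0],[0.001,0.0138,0,0,0,0.122,0],[0.001,0.0138,0,0,0,0.122,0],[0.001,0.0138,0,0,0,0.122,0]]' 
python3 -m handwheel '[[0.001,0.0138,0,0,0,0.122,0],[0.001,0.0138,0,0,0,0.122,0],[0.001,0.0138,0,0,0,0.122,0],[0,0.0138,0,0,0,0.122,0],[0,0.0138,0,0,0,0.122,0],[0,0,0,0,0,0,0]]' 
python3 g.py 485 266.4 168 4.888
```

```text
time: 15.38
tcp_pos: [469.7, -9.2, 168.6]
eef_rot: [3.141, 0.001, 2.355]
wrist_force: [0.5, -0.1, -1.3]
gripper_width: 11.3
finger_force: 43.4
time: 15.8
tcp_pos: [474.6, 59.7, 168.2]
eef_rot: [-3.141, 0.001, 2.966]
wrist_force: [0.2, -0.1, -1.0]
gripper_width: 10.9
finger_force: 43.4
time: 16.22
tcp_pos: [479.6, 128.6, 168.2]
eef_rot: [-3.14, 0.0, -2.708]
wrist_force: [0.0, -0.4, -0.9]
gripper_width: 11.1
finger_force: 43.4
time: 16.63
tcp_pos: [484.7, 197.4, 168.2]
eef_rot: [-3.14, -0.001, -2.098]
wrist_force: [-0.8, 0.4, -0.5]
gripper_width: 11.0
finger_force: 43.4
t 16.63 tcp [484.7 197.4 168.2] rpy [-3.140e+00 -1.000e-03 -2.098e+00] F [-0.8  0.4 -0.5] grip 11.0 f 43.4 q6 1.79
d(m) [ 0.0003  0.069  -0.0002] rv [0.001 0.001 0.703] min rows 5.9invalid input at $: expected 1 to 5 rows
```

```bash

python3 -m handwheel '[[0,0.0115,0,0,0,0.117,0],[0,0.0115,0,0,0,0.117,0],[0,0.0115,0,0,0,0.117,0],[0,0.0115,0,0,0,0.117,0],[0,0.0115,0,0,0,0.117,0]]' 
python3 -m handwheel '[[0,0.0115,0,0,0,0.117,0],[0,0,0,0,0,0,0],[0,0,0,0,0,0,0],[0,0,0,0,0,0,0]]' 
python3 g.py 485 266.4 57 4.888
python3 - <<'E'
from lib import *
c=vision.get_calibration("wrist"); im=vision.capture("wrist")
p=[571.5,231,.176]
def poly(L,col): cv2.polylines(im,[np.round(proj(w(p,L),c)*8).astype(np.int32)],True,col,1,shift=3)
poly([(-134,-106,92),(134,-106,92),(134,106,92),(-134,106,92)],(0,255,0))
for sx in(-1,1):
    for sy in(-1,1): poly([(sx*4,sy*4,65),(sx*124,sy*4,65),(sx*124,sy*96,65),(sx*4,sy*96,65)],(255,0,255))
cv2.imwrite("pics/w5.png",cv2.resize(im,(640,480),interpolation=cv2.INTER_CUBIC))
E
```

```text
time: 17.05
tcp_pos: [484.8, 254.7, 168.1]
eef_rot: [-3.141, -0.001, -1.513]
wrist_force: [0.4, -0.2, -1.0]
gripper_width: 11.6
finger_force: 43.4
time: 17.38
tcp_pos: [484.9, 265.2, 167.5]
eef_rot: [3.142, -0.001, -1.405]
wrist_force: [0.7, -0.2, -1.0]
gripper_width: 11.1
finger_force: 43.4
t 17.38 tcp [484.9 265.2 167.5] rpy [ 3.142e+00 -1.000e-03 -1.405e+00] F [ 0.7 -0.2 -1. ] grip 11.1 f 43.4 q6 2.28
d(m) [ 1.000e-04  1.200e-03 -1.105e-01] rv [0.001 0.    0.01 ] min rows 2.8
```

View pics/w5.png

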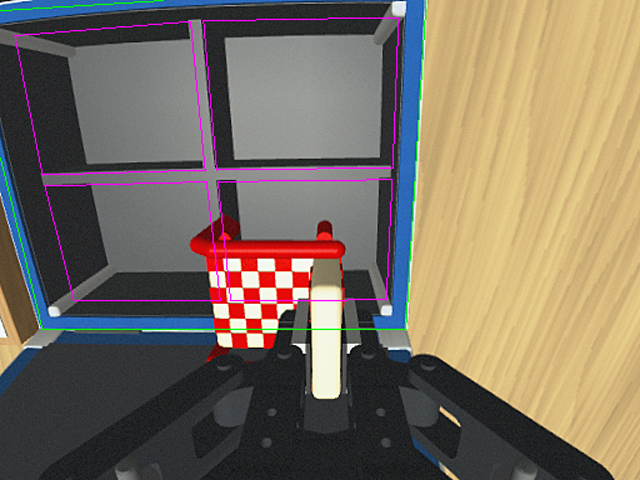

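```bash

python3 -m handwheel '[[0,0.001,-0.03,0,0,0.01,0],[0,0,-0.03,0,0,0,0],[0,0,-0.025,0,0,0,0],[0,0,-0.013,0,0,0,0],[0,0,-0.005,0,0,0,0]]' 
python3 -m handwheel '[[0,0,-0.004,0,0,0,0],[0,0,-0.003,0,0,0,0],[0,0,0,0,0,0,0],[0,0,0,0,0,0,0]]' 
python3 g.py 485 266.4 55.3 4.888
```

```text
time: 17.85
tcp_pos: [483.9, 265.7, 62.4]
eef_rot: [3.138, -0.002, -1.393]
wrist_force: [0.3, -0.4, 0.7]
gripper_width: 11.3
finger_force: 43.4
time: 18.18
tcp_pos: [485.5, 267.8, 58.3]
eef_rot: [-3.14, 0.0, -1.392]
wrist_force: [-0.1, -0.3, -0.5]
gripper_width: 11.2
finger_force: 43.4
t 18.18 tcp [485.5 267.8  58.3] rpy [-3.14   0.    -1.392] F [-0.1 -0.3 -0.5] grip 11.2 f 43.4 q6 2.16
d(m) [-0.0005 -0.0014 -0.003 ] rv [-0.001  0.001 -0.003] min rows 0.1
```

```bash

python3 -m handwheel '[[0,0,-0.001,0,0,0,0],[0,0,-0.001,0,0,0,0],[0,0,0,0,0,0,0],[0,0,0,0,0,0,0]]' 
python3 -m handwheel '[[0,0,-0.001,0,0,0,0],[0,0,0,0,0,0,0],[0,0,0,0,0,0,0]]' 
```

```text
time: 18.52
tcp_pos: [484.9, 267.4, 55.5]
eef_rot: [-3.141, -0.0, -1.391]
wrist_force: [-0.9, -0.1, -0.8]
gripper_width: 11.2
finger_force: 43.4
time: 18.77
tcp_pos: [484.9, 267.4, 55.1]
eef_rot: [-3.141, -0.001, -1.391]
wrist_force: [-2.1, -1.0, 6.7]
gripper_width: 11.2
finger_force: 44.6
```

```bash

python3 -m handwheel '[[0,0,0,0,0,0,0.028],[0,0,0,0,0,0,0.028],[0,0,0,0,0,0,0.028],[0,0,0.01,0,0,0,0.028],[0,0,0.03,0,0,0,0.028]]' 
python3 -m handwheel '[[0,0,0.04,0,0,0,0.028],[0,0,0.04,0,0,0,0.028],[0,0,0.025,0,0,0,0.028],[0,-0.03,0,0,0,0,0.05],[0,-0.03,0,0,0,-0.1,0.06]]' 
python3 -m handwheel '[[0.005,-0.03,0,0,0,-0.12,0.0854],[0.005,-0.03,0,0,0,-0.12,0.0854],[0.005,-0.03,0,0,0,-0.12,0.0854],[0.005,-0.03,0,0,0,-0.12,0.0854],[0.005,-0.03,0,0,0,-0.12,0.0854]]' 
python3 -m handwheel '[[0.005,-0.015,0,0,0,-0.12,0.0854],[0.005,-0.015,0,0,0,-0.12,0.0854],[0.005,-0.015,0,0,0,-0.12,0.0854],[0.005,-0.015,0,0,0,-0.12,0.0854],[0.005,-0.015,0,0,0,-0.12,0.0854]]' 
python3 -m handwheel '[[0.005,-0.005,0,0,0,-0.12,0.0854],[0.005,-0.005,0,0,0,-0.12,0.0854],[0.005,-0.005,0,0,0,-0.12,0.0854],[0.005,-0.005,0,0,0,-0.12,0.0854],[0.005,-0.005,0,0,0,-0.12,0.0854]]' 
python3 g.py 597.5 -94.4 200 2.141
```

```text
time: 19.18
tcp_pos: [482.7, 265.6, 91.8]
eef_rot: [3.135, -0.002, -1.391]
wrist_force: [-0.4, 0.0, 0.3]
gripper_width: 28.1
finger_force: 0.0
time: 19.6
tcp_pos: [485.4, 209.4, 202.1]
eef_rot: [-3.137, 0.003, -1.487]
wrist_force: [0.8, -2.9, -0.7]
gripper_width: 51.1
finger_force: 0.0
time: 20.02
tcp_pos: [509.8, 56.1, 200.1]
eef_rot: [-3.141, 0.0, -2.097]
wrist_force: [0.7, 0.2, -1.5]
gripper_width: 85.0
finger_force: 0.0
time: 20.43
tcp_pos: [535.0, -18.1, 200.0]
eef_rot: [3.142, 0.0, -2.697]
wrist_force: [-0.0, 0.9, -0.8]
gripper_width: 85.4
finger_force: 0.0
time: 20.85
tcp_pos: [560.0, -42.5, 199.9]
eef_rot: [3.141, 0.0, 2.986]
wrist_force: [-0.3, 1.3, -0.7]
gripper_width: 85.2
finger_force: 0.0
t 20.85 tcp [560.  -42.5 199.9] rpy [3.141 0.    2.986] F [-0.3  1.3 -0.7] grip 85.2 f 0.0 q6 1.20
d(m) [ 0.0375 -0.0519  0.0001] rv [-0.     0.001 -0.845] min rows 7.0
```

```bash

python3 -m handwheel '[[0.005,-0.007,0,0,0,-0.12,0.0854],[0.005,-0.007,0,0,0,-0.12,0.0854],[0.005,-0.007,0,0,0,-0.12,0.0854],[0.005,-0.007,0,0,0,-0.12,0.0854],[0.005,-0.007,0,0,0,-0.12,0.0854]]' 
python3 -m handwheel '[[0.006,-0.008,0,0,0,-0.12,0.0854],[0.006,-0.008,0,0,0,-0.12,0.0854],[0,0,0,0,0,0,0.0854],[0,0,0,0,0,0,0.0854],[0,0,0,0,0,0,0.0854]]' 
python3 pk.py stove 597.5 -94.4 .57; python3 g.py
```

```text
time: 21.27
tcp_pos: [585.0, -77.5, 199.9]
eef_rot: [3.141, -0.0, 2.387]
wrist_force: [-0.5, 0.0, 0.5]
gripper_width: 85.1
finger_force: 0.0
time: 21.68
tcp_pos: [596.5, -92.7, 199.5]
eef_rot: [3.141, -0.001, 2.156]
wrist_force: [0.1, -0.1, -0.7]
gripper_width: 85.1
finger_force: 0.0
stove [(np.float64(0.053), array([ 5.97055e+02, -9.52030e+01,  5.83000e-01])), (np.float64(0.056), array([ 5.9707e+02, -9.5410e+01,  5.6900e-01]))]
grasp [597.1 -95.2   0. ] tool yaw 2.154
t 21.78 tcp [596.5 -92.8 199.5] rpy [ 3.141e+00 -1.000e-03  2.155e+00] F [ 0.3  0.5 -0.4] grip 85.3 f 0.0 q6 0.52
```

```bash

python3 -m handwheel '[[0.0005,-0.0025,-0.03,0,0,0,0.0854],[0,0,-0.038,0,0,0,0.0854],[0,0,-0.038,0,0,0,0.0854],[0,0,-0.036,0,0,0,0.0854],[0,0,-0.02,0,0,0,0.0854]]' 50
python3 -m handwheel '[[0,0,-0.0095,0,0,0,0.0854],[0,0,0,0,0,0,0.0854],[0,0,0,0,0,0,0.04],[0,0,0,0,0,0,0.04],[0,0,0,0,0,0,0.04]]' 50
python3 -m handwheel '[[0,0,0,0,0,0,0.04],[0,0,0.01,0,0,0,0.04],[0,0,0.03,0,0,0,0.04],[0,0,0.035,0,0,0,0.04],[0,0,0.035,0,0,0,0.04]]' 
python3 g.py 626 291 145 4.888
```

```text
time: 22.2
tcp_pos: [594.7, -95.4, 33.5]
eef_rot: [-3.138, -0.004, 2.154]
wrist_force: [-0.5, -0.2, 0.1]
gripper_width: 85.4
finger_force: 0.0
time: 22.62
tcp_pos: [599.1, -96.2, 30.1]
eef_rot: [3.139, 0.002, 2.152]
wrist_force: [0.2, 0.1, -1.9]
gripper_width: 61.4
finger_force: 55.3
time: 23.03
tcp_pos: [596.4, -96.0, 139.3]
eef_rot: [-3.14, -0.001, 2.152]
wrist_force: [0.8, 0.4, -0.2]
gripper_width: 61.3
finger_force: 55.3
t 23.03 tcp [596.4 -96.  139.3] rpy [-3.140e+00 -1.000e-03  2.152e+00] F [ 0.8  0.4 -0.2] grip 61.3 f 55.3 q6 0.50
d(m) [0.0296 0.387  0.0057] rv [ 2.000e-03 -1.000e-03  2.736e+00] min rows 22.8
```

```bash

python3 -m handwheel '[[0.0012,0.0155,0.008,0,0,0.11,0.04],[0.0012,0.0155,0.002,0,0,0.11,0.04],[0.0012,0.0155,0,0,0,0.11,0.04],[0.0012,0.0155,0,0,0,0.11,0.04],[0.0012,0.0155,0,0,0,0.11,0.04]]' 
python3 -m handwheel '[[0.0012,0.0155,0,0,0,0.11,0.04],[0.0012,0.0155,0,0,0,0.11,0.04],[0.0012,0.0155,0,0,0,0.11,0.04],[0.0012,0.0155,0,0,0,0.11,0.04],[0.0012,0.0155,0,0,0,0.11,0.04]]' 
python3 -m handwheel '[[0.0012,0.0155,0,0,0,0.11,0.04],[0.0012,0.0155,0,0,0,0.11,0.04],[0.0012,0.0155,0,0,0,0.11,0.04],[0.0012,0.0155,0,0,0,0.11,0.04],[0.0012,0.0155,0,0,0,0.11,0.04]]' 
python3 -m handwheel '[[0.0012,0.0155,0,0,0,0.11,0.04],[0.0012,0.0155,0,0,0,0.11,0.04],[0.0012,0.0155,0,0,0,0.11,0.04],[0.0012,0.0155,0,0,0,0.11,0.04],[0.0012,0.0155,0,0,0,0.11,0.04]]' 
python3 g.py 626 291 148 4.888
```

```text
time: 23.45
tcp_pos: [603.2, -18.1, 149.0]
eef_rot: [-3.142, 0.001, 2.707]
wrist_force: [0.0, 1.1, -1.4]
gripper_width: 61.1
finger_force: 55.4
time: 23.87
tcp_pos: [609.1, 59.3, 148.7]
eef_rot: [-3.141, 0.0, -3.026]
wrist_force: [-0.2, -0.9, -1.6]
gripper_width: 61.0
finger_force: 55.4
time: 24.28
tcp_pos: [615.2, 136.6, 148.7]
eef_rot: [-3.141, -0.0, -2.476]
wrist_force: [-0.6, 0.2, -1.1]
gripper_width: 61.5
finger_force: 55.4
time: 24.7
tcp_pos: [621.3, 213.9, 148.6]
eef_rot: [-3.141, -0.001, -1.926]
wrist_force: [-0.1, 0.0, -1.6]
gripper_width: 60.8
finger_force: 55.4
t 24.70 tcp [621.3 213.9 148.6] rpy [-3.141e+00 -1.000e-03 -1.926e+00] F [-0.1  0.  -1.6] grip 60.8 f 55.4 q6 1.95
d(m) [ 0.0047  0.0771 -0.0006] rv [0.001 0.001 0.531] min rows 4.4
```

```bash

python3 -m handwheel '[[0.0012,0.0153,0,0,0,0.108,0.04],[0.0012,0.0153,0,0,0,0.108,0.04],[0.0012,0.0153,0,0,0,0.108,0.04],[0.0012,0.0153,0,0,0,0.108,0.04],[0.0012,0.0153,0,0,0,0.108,0.04]]' 
python3 -m handwheel '[[0,0,0,0,0,0,0.04],[0,0,0,0,0,0,0.04],[0,0,0,0,0,0,0.04]]'
python3 g.py 625.8 291 40 4.888
```

```text
time: 25.12
tcp_pos: [627.4, 290.3, 148.5]
eef_rot: [-3.141, -0.001, -1.387]
wrist_force: [-0.1, 0.1, -1.3]
gripper_width: 61.0
finger_force: 55.4
time: 25.37
tcp_pos: [627.6, 289.0, 147.9]
eef_rot: [3.141, -0.002, -1.395]
wrist_force: [0.3, -0.7, -2.1]
gripper_width: 61.5
finger_force: 55.4
t 25.37 tcp [627.6 289.  147.9] rpy [ 3.141e+00 -2.000e-03 -1.395e+00] F [ 0.3 -0.7 -2.1] grip 61.5 f 55.4 q6 2.34
d(m) [-0.0018  0.002  -0.1079] rv [ 0.002  0.    -0.   ] min rows 2.7
```

```bash

python3 -m handwheel '[[-0.0018,0.001,-0.03,0,0,0,0.04],[0,0,-0.03,0,0,0,0.04],[0,0,-0.025,0,0,0,0.04],[0,0,-0.012,0,0,0,0.04],[0,0,-0.005,0,0,0,0.04]]' 
python3 -m handwheel '[[0,0,-0.002,0,0,0,0.04],[0,0,-0.001,0,0,0,0.04],[0,0,0,0,0,0,0.04],[0,0,0,0,0,0,0.04]]'
python3 -m handwheel '[[0,0,-0.001,0,0,0,0.04],[0,0,-0.001,0,0,0,0.04],[0,0,0,0,0,0,0.04],[0,0,0,0,0,0,0.04]]'
```

```text
time: 25.78
tcp_pos: [624.9, 288.9, 43.5]
eef_rot: [3.138, -0.002, -1.394]
wrist_force: [0.4, -0.3, -1.2]
gripper_width: 61.3
finger_force: 55.4
time: 26.12
tcp_pos: [626.3, 291.9, 44.4]
eef_rot: [-3.139, 0.001, -1.392]
wrist_force: [0.6, 0.6, -0.6]
gripper_width: 60.7
finger_force: 55.4
time: 26.45
tcp_pos: [625.6, 291.3, 40.9]
eef_rot: [-3.141, -0.0, -1.391]
wrist_force: [0.9, -0.1, -1.6]
gripper_width: 61.1
finger_force: 55.4
```

```bash

python3 -m handwheel '[[0,0,-0.001,0,0,0,0.04],[0,0,0,0,0,0,0.04],[0,0,0,0,0,0,0.04]]'
python3 -m handwheel '[[0,0,-0.0007,0,0,0,0.04],[0,0,0,0,0,0,0.04],[0,0,0,0,0,0,0.04]]'
```

```text
time: 26.7
tcp_pos: [625.7, 291.5, 40.2]
eef_rot: [-3.141, 0.0, -1.391]
wrist_force: [-1.3, -0.7, 1.9]
gripper_width: 61.0
finger_force: 55.7
time: 26.95
tcp_pos: [625.7, 291.5, 40.1]
eef_rot: [-3.141, -0.0, -1.391]
wrist_force: [-2.3, -3.1, 6.5]
gripper_width: 61.1
finger_force: 56.4
```

```bash

python3 -m handwheel '[[0,0,0,0,0,0,0.072],[0,0,0,0,0,0,0.072],[0,0,0.01,0,0,0,0.072],[0,0,0.03,0,0,0,0.072],[0,0,0.04,0,0,0,0.072]]' 
python3 -m handwheel '[[0,0,0.04,0,0,0,0.072],[0,0,0.04,0,0,0,0.072],[0,-0.03,0,0,0,0,0.072],[0,-0.03,0,0,0,0,0.06],[0,-0.03,0,0,0,-0.1,0.06]]' 
python3 -m handwheel '[[0,-0.03,0,0,0,-0.12,0.06],[0,-0.03,0,0,0,-0.12,0.06],[0,-0.03,0,0,0,-0.12,0.06],[0,-0.03,0,0,0,-0.12,0.06],[0,-0.03,0,0,0,-0.12,0.06]]' 
python3 -m handwheel '[[0,-0.03,0,0,0,-0.12,0.06],[0,-0.03,0,0,0,-0.12,0.06],[0,-0.03,0,0,0,-0.12,0.06],[0,-0.03,0,0,0,-0.12,0.06],[0,-0.03,0,0,0,-0.12,0.06]]' 
python3 -m handwheel '[[0,-0.012,0,0,0,-0.12,0.06],[0,-0.012,0,0,0,-0.12,0.06],[0,-0.012,0,0,0,-0.12,0.06],[0,-0.012,0,0,0,-0.12,0.06],[0,-0.012,0,0,0,-0.12,0.06]]' 
python3 -m handwheel '[[0.0,-0.012,0,0,0,-0.12,0.06],[0.0,-0.012,0,0,0,-0.12,0.06],[0.0,-0.012,0,0,0,-0.12,0.06],[0.0,-0.012,0,0,0,-0.12,0.06],[0,-0.012,0,0,0,-0.12,0.06]]' 
python3 g.py 634 -233 200 1.93
```

```text
time: 27.37
tcp_pos: [624.2, 289.9, 117.1]
eef_rot: [3.136, -0.002, -1.391]
wrist_force: [1.8, 1.1, 0.4]
gripper_width: 71.9
finger_force: 0.0
time: 27.78
tcp_pos: [626.0, 201.2, 200.6]
eef_rot: [-3.139, 0.001, -1.49]
wrist_force: [1.3, 0.3, -1.0]
gripper_width: 60.5
finger_force: 0.0
time: 28.2
tcp_pos: [625.8, 50.0, 199.9]
eef_rot: [-3.14, 0.001, -2.097]
wrist_force: [-0.3, 0.2, 0.7]
gripper_width: 60.0
finger_force: 0.0
time: 28.62
tcp_pos: [625.8, -100.0, 200.0]
eef_rot: [-3.141, 0.001, -2.697]
wrist_force: [0.2, -0.6, 0.7]
gripper_width: 59.7
finger_force: 0.0
time: 29.03
tcp_pos: [626.0, -159.1, 199.8]
eef_rot: [3.141, 0.001, 2.986]
wrist_force: [-0.4, -0.5, -0.2]
gripper_width: 59.9
finger_force: 0.0
time: 29.45
tcp_pos: [626.0, -219.0, 199.8]
eef_rot: [3.141, 0.001, 2.386]
wrist_force: [1.1, 0.2, -0.3]
gripper_width: 60.0
finger_force: 0.0
t 29.45 tcp [ 626.  -219.   199.8] rpy [3.141e+00 1.000e-03 2.386e+00] F [ 1.1  0.2 -0.3] grip 60.0 f 0.0 q6 0.90
d(m) [ 0.008  -0.014   0.0002] rv [ 0.     0.001 -0.456] min rows 3.8
```

```bash

python3 -m handwheel '[[0.002,-0.0035,0,0,0,-0.114,0.06],[0.002,-0.0035,0,0,0,-0.114,0.06],[0.002,-0.0035,0,0,0,-0.114,0.06],[0.002,-0.0035,0,0,0,-0.114,0.06],[0,0,0,0,0,0,0.06]]' 
python3 -m handwheel '[[0,0,0,0,0,0,0.06],[0,0,0,0,0,0,0.06]]' 
python3 pk.py washstand 610.8 -242 .36; python3 g.py
```

```text
time: 29.87
tcp_pos: [634.2, -233.2, 199.7]
eef_rot: [3.141, 0.001, 1.932]
wrist_force: [-0.9, -0.1, -1.1]
gripper_width: 59.7
finger_force: 0.0
time: 30.03
tcp_pos: [633.7, -232.1, 199.4]
eef_rot: [3.141, -0.0, 1.94]
wrist_force: [0.5, -0.0, -0.5]
gripper_width: 59.8
finger_force: 0.0
washstand [(np.float64(0.068), array([ 6.10105e+02, -2.42177e+02,  3.84000e-01])), (np.float64(0.068), array([ 6.10249e+02, -2.42343e+02,  3.84000e-01]))]
grasp [ 633.3 -232.8    0. ] tool yaw 1.955
t 30.13 tcp [ 633.6 -232.2  199.2] rpy [ 3.141 -0.     1.938] F [-0.1 -0.6  0.5] grip 60.2 f 0.0 q6 0.51
```

View pics/pk_washstand.png

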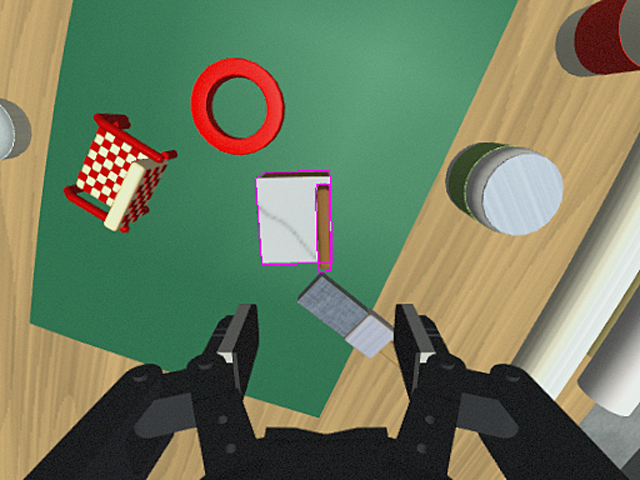

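```bash

python3 -m handwheel '[[-0.0003,-0.0005,-0.03,0,0,0.016,0.04],[0,0,-0.035,0,0,0,0.04],[0,0,-0.035,0,0,0,0.04],[0,0,-0.03,0,0,0,0.04],[0,0,-0.013,0,0,0,0.04]]' 45
python3 -m handwheel '[[0,0,-0.004,0,0,0,0.04],[0,0,-0.002,0,0,0,0.04],[0,0,0,0,0,0,0.0],[0,0,0,0,0,0,0],[0,0,0,0,0,0,0]]' 45
python3 -m handwheel '[[0,0,0,0,0,0,0.0],[0,0,0,0,0,0,0],[0,0,0.01,0,0,0,0],[0,0,0.03,0,0,0,0],[0,0,0.035,0,0,0,0]]' 45
python3 g.py 0 0 165 1.746
```

```text
time: 30.55
tcp_pos: [630.4, -232.2, 51.7]
eef_rot: [-3.137, -0.004, 1.953]
wrist_force: [-0.8, -0.7, 0.1]
gripper_width: 39.7
finger_force: 0.0
time: 30.97
tcp_pos: [634.3, -233.8, 52.3]
eef_rot: [3.14, 0.002, 1.952]
wrist_force: [-1.1, -0.7, 3.6]
gripper_width: 8.9
finger_force: 46.0
time: 31.38
tcp_pos: [631.6, -232.6, 124.5]
eef_rot: [-3.138, -0.003, 1.952]
wrist_force: [-0.3, -0.6, -0.4]
gripper_width: 9.2
finger_force: 45.3
t 31.38 tcp [ 631.6 -232.6  124.5] rpy [-3.138e+00 -3.000e-03  1.952e+00] F [-0.3 -0.6 -0.4] grip 9.2 f 45.3 q6 0.51
d(m) [-0.6316  0.2326  0.0405] rv [-0.002 -0.004 -0.206] min rows 16.9
```

```bash
python3 - <<'E'
from lib import *
c=vision.get_calibration("scene"); print(ray((210,272),c,0),ray((169,247),c,0))
E
python3 -m handwheel '[[0,0,0.035,0,0,0,0],[0,0,0.018,0,0,0,0],[0,0,0,0,0,0,0]]'
```

```text
[ 8.05322026e+02 -6.82414027e-02  0.00000000e+00] [ 7.72382449e+02 -1.43386934e+02  1.13686838e-13]
time: 31.63
tcp_pos: [636.5, -233.8, 185.1]
eef_rot: [3.133, 0.006, 1.952]
wrist_force: [0.2, -0.5, -0.3]
gripper_width: 9.0
finger_force: 45.4
```

```bash

python3 -m handwheel '[[0.0015,0.0285,0,0,0,-0.0137,0],[0.0015,0.0285,0,0,0,-0.0137,0],[0.0015,0.0285,0,0,0,-0.0137,0],[0.0015,0.0285,0,0,0,-0.0137,0],[0.0015,0.0285,0,0,0,-0.0137,0]]'
python3 -m handwheel '[[0.0015,0.0285,0,0,0,-0.0137,0],[0.0015,0.0285,0,0,0,-0.0137,0],[0.0015,0.0285,0,0,0,-0.0137,0],[0.0015,0.0285,0,0,0,-0.0137,0],[0.0015,0.0285,0,0,0,-0.0137,0]]'
python3 -m handwheel '[[0.0015,0.0285,0,0,0,-0.0137,0],[0.0015,0.0285,0,0,0,-0.0137,0],[0.0015,0.0285,0,0,0,-0.0137,0],[0.0015,0.0285,0,0,0,-0.0137,0],[0.0015,0.0285,0,0,0,-0.0137,0]]'
python3 -m handwheel '[[0,0,0,0,0,0,0],[0,0,0,0,0,0,0],[0,0,0,0,0,0,0]]'
python3 g.py 657 195.4 61 1.746
```

```text
time: 32.05
tcp_pos: [640.2, -89.3, 177.8]
eef_rot: [-3.141, -0.0, 1.883]
wrist_force: [0.8, 0.9, -1.1]
gripper_width: 9.2
finger_force: 45.4
time: 32.47
tcp_pos: [647.6, 53.2, 177.8]
eef_rot: [-3.141, -0.0, 1.814]
wrist_force: [0.0, 0.5, -0.6]
gripper_width: 8.8
finger_force: 45.4
time: 32.88
tcp_pos: [655.1, 195.6, 177.7]
eef_rot: [-3.141, 0.0, 1.746]
wrist_force: [0.3, 1.1, -0.3]
gripper_width: 9.2
finger_force: 45.4
time: 33.13
tcp_pos: [655.4, 193.8, 177.6]
eef_rot: [-3.141, 0.001, 1.747]
wrist_force: [-1.2, -1.1, -0.5]
gripper_width: 9.0
finger_force: 45.3
t 33.13 tcp [655.4 193.8 177.6] rpy [-3.141e+00  1.000e-03  1.747e+00] F [-1.2 -1.1 -0.5] grip 9.0 f 45.3 q6 -0.34
d(m) [ 0.0016  0.0016 -0.1166] rv [ 0.001 -0.001 -0.001] min rows 2.9
```

```bash

python3 -m handwheel '[[0.001,0.0005,-0.03,0,0,0,0],[0,0,-0.03,0,0,0,0],[0,0,-0.028,0,0,0,0],[0,0,-0.014,0,0,0,0],[0,0,-0.007,0,0,0,0]]'
python3 -m handwheel '[[0,0,-0.003,0,0,0,0],[0,0,-0.001,0,0,0,0],[0,0,0,0,0,0,0],[0,0,0,0,0,0,0]]'
python3 -m handwheel '[[0,0,-0.001,0,0,0,0],[0,0,-0.001,0,0,0,0],[0,0,0,0,0,0,0],[0,0,0,0,0,0,0]]'
```

```text
time: 33.55
tcp_pos: [655.4, 192.4, 66.4]
eef_rot: [-3.137, 0.002, 1.744]
wrist_force: [-1.1, 0.4, -1.6]
gripper_width: 8.9
finger_force: 45.3
time: 33.88
tcp_pos: [657.8, 195.2, 66.8]
eef_rot: [3.139, -0.0, 1.746]
wrist_force: [0.0, 0.7, -0.4]
gripper_width: 8.9
finger_force: 45.3
time: 34.22
tcp_pos: [656.8, 194.9, 63.3]
eef_rot: [3.141, -0.0, 1.746]
wrist_force: [-0.6, -0.4, -1.1]
gripper_width: 8.8
finger_force: 45.3
```

```bash

python3 -m handwheel '[[0,0,-0.001,0,0,0,0],[0,0,-0.001,0,0,0,0],[0,0,0,0,0,0,0],[0,0,0,0,0,0,0]]'
python3 -m handwheel '[[0,0,-0.0008,0,0,0,0],[0,0,0,0,0,0,0],[0,0,0,0,0,0,0]]'
```

```text
time: 34.55
tcp_pos: [657.1, 195.1, 62.3]
eef_rot: [3.141, -0.0, 1.746]
wrist_force: [-1.5, -1.0, 6.5]
gripper_width: 9.2
finger_force: 46.7
time: 34.8
tcp_pos: [657.3, 195.1, 62.3]
eef_rot: [3.14, 0.0, 1.746]
wrist_force: [-3.6, -2.2, 11.2]
gripper_width: 8.9
finger_force: 47.5
```

```bash

python3 -m handwheel '[[0,0,0.001,0,0,0,0.028],[0,0,0,0,0,0,0.028],[0,0,0.01,0,0,0,0.028],[0,0,0.03,0,0,0,0.028],[0,0,0.035,0,0,0,0.028]]'
python3 -m handwheel '[[0,0,0.035,0,0,0,0.028],[0,0,0.03,0,0,0,0.028],[-0.011,-0.029,0,0,0,-0.025,0.028],[-0.011,-0.029,0,0,0,-0.025,0.04],[-0.011,-0.029,0,0,0,-0.025,0.05]]'
python3 -m handwheel '[[-0.0115,-0.029,0,0,0,-0.025,0.05],[-0.0115,-0.029,0,0,0,-0.025,0.05],[-0.0115,-0.029,0,0,0,-0.025,0.05],[-0.0115,-0.029,0,0,0,-0.025,0.05],[-0.0115,-0.029,0,0,0,-0.025,0.05]]'
python3 -m handwheel '[[-0.0115,-0.029,0,0,0,-0.025,0.05],[-0.0115,-0.029,0,0,0,-0.025,0.05],[-0.0115,-0.029,0,0,0,-0.025,0.05],[-0.0115,-0.029,0,0,0,-0.025,0.05],[-0.0115,-0.029,0,0,0,-0.025,0.05]]'
python3 -m handwheel '[[-0.0115,-0.029,0,0,0,-0.025,0.05],[-0.0115,-0.029,0,0,0,-0.025,0.05],[-0.0115,-0.029,0,0,0,-0.025,0.05],[0,0,0,0,0,0,0.05],[0,0,0,0,0,0,0.05]]'
python3 -m handwheel '[[0,0,0,0,0,0,0.05],[0,0,0,0,0,0,0.05]]'
python3 pk.py sofa 449 -262 -.23; python3 g.py
```

```text
time: 35.22
tcp_pos: [654.9, 194.2, 134.9]
eef_rot: [-3.136, 0.001, 1.747]
wrist_force: [0.9, -0.3, -0.1]
gripper_width: 28.0
finger_force: 0.0
time: 35.63
tcp_pos: [623.5, 107.5, 202.5]
eef_rot: [3.14, -0.0, 1.671]
wrist_force: [1.2, -1.0, -0.6]
gripper_width: 49.2
finger_force: 0.0
time: 36.05
tcp_pos: [565.6, -38.4, 201.9]
eef_rot: [3.141, -0.0, 1.545]
wrist_force: [0.5, -0.9, 0.1]
gripper_width: 49.8
finger_force: 0.0
time: 36.47
tcp_pos: [508.1, -183.4, 202.0]
eef_rot: [3.141, -0.0, 1.42]
wrist_force: [0.1, 0.4, 0.3]
gripper_width: 50.0
finger_force: 0.0
time: 36.88
tcp_pos: [473.3, -271.1, 201.7]
eef_rot: [3.141, 0.001, 1.342]
wrist_force: [0.6, 0.2, -0.5]
gripper_width: 50.1
finger_force: 0.0
time: 37.05
tcp_pos: [475.0, -267.7, 201.5]
eef_rot: [3.141, -0.001, 1.349]
wrist_force: [0.1, 0.0, -0.4]
gripper_width: 50.0
finger_force: 0.0
sofa [(np.float64(0.112), array([ 4.51445e+02, -2.58875e+02, -2.16000e-01])), (np.float64(0.112), array([ 4.51192e+02, -2.58697e+02, -2.27000e-01]))]
grasp [ 476.8 -264.4    0. ] tool yaw 1.355
t 37.15 tcp [ 475.  -267.7  201.4] rpy [ 3.141 -0.     1.349] F [-0.6  0.   0. ] grip 50.1 f 0.0 q6 0.15
```

View pics/pk_sofa.png

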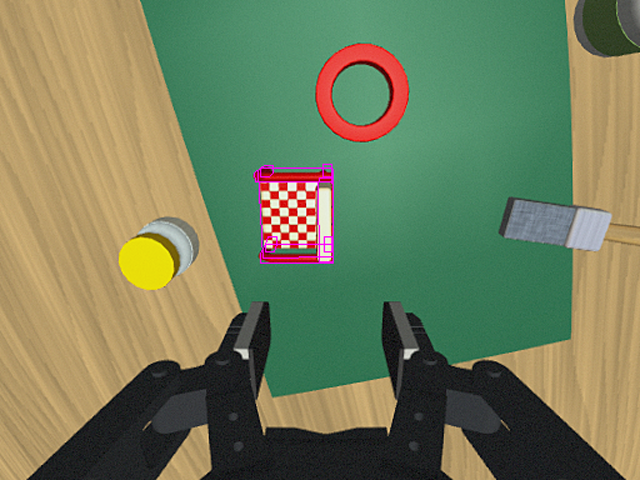

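```bash

python3 -m handwheel '[[0.0015,0.0025,-0.03,0,0,0.006,0.045],[0,0,-0.035,0,0,0,0.045],[0,0,-0.035,0,0,0,0.045],[0,0,-0.033,0,0,0,0.045],[0,0,-0.018,0,0,0,0.045]]' 45
python3 -m handwheel '[[0,0,-0.005,0,0,0,0.045],[0,0,-0.002,0,0,0,0.045],[0,0,0,0,0,0,0.0],[0,0,0,0,0,0,0],[0,0,0,0,0,0,0]]' 45
python3 -m handwheel '[[0,0,0,0,0,0,0.0],[0,0,0,0,0,0,0],[0,0,0.01,0,0,0,0],[0,0,0.03,0,0,0,0],[0,0,0.035,0,0,0,0]]' 45
python3 -m handwheel '[[0,0,0.035,0,0,0,0.0],[0,0,0.018,0,0,0,0],[0,0,0,0,0,0,0]]' 45
python3 g.py 502 168 170 1.746
```

```text
time: 37.57
tcp_pos: [474.4, -264.6, 47.0]
eef_rot: [-3.138, -0.001, 1.354]
wrist_force: [-0.7, -0.3, 0.7]
gripper_width: 45.0
finger_force: 0.0
time: 37.98
tcp_pos: [476.9, -267.1, 44.9]
eef_rot: [3.139, 0.001, 1.352]
wrist_force: [0.7, 0.4, 2.1]
gripper_width: 11.1
finger_force: 47.0
time: 38.4
tcp_pos: [473.8, -265.8, 118.0]
eef_rot: [-3.137, -0.001, 1.352]
wrist_force: [0.9, -0.5, -0.4]
gripper_width: 11.4
finger_force: 46.5
time: 38.65
tcp_pos: [478.2, -267.9, 176.7]
eef_rot: [3.133, 0.002, 1.352]
wrist_force: [0.8, 0.4, -1.0]
gripper_width: 11.1
finger_force: 46.8
t 38.65 tcp [ 478.2 -267.9  176.7] rpy [3.133e+00 2.000e-03 1.352e+00] F [ 0.8  0.4 -1. ] grip 11.1 f 46.8 q6 0.15
d(m) [ 0.0238  0.4359 -0.0067] rv [0.002 0.009 0.394] min rows 10.9
```

```bash

python3 -m handwheel '[[0.0035,0.0275,0,0,0,0.0246,0],[0.0035,0.0275,0,0,0,0.0246,0],[0.0035,0.0275,0,0,0,0.0246,0],[0.0035,0.0275,0,0,0,0.0246,0],[0.0035,0.0275,0,0,0,0.0246,0]]'
python3 -m handwheel '[[0.0035,0.0275,0,0,0,0.0246,0],[0.0035,0.0275,0,0,0,0.0246,0],[0.0035,0.0275,0,0,0,0.0246,0],[0.0035,0.0275,0,0,0,0.0246,0],[0.0035,0.0275,0,0,0,0.0246,0]]'
python3 -m handwheel '[[0.0035,0.0275,0,0,0,0.0246,0],[0.0035,0.0275,0,0,0,0.0246,0],[0.0035,0.0275,0,0,0,0.0246,0],[0.0035,0.0275,0,0,0,0.0246,0],[0.0035,0.0275,0,0,0,0.0246,0]]'
python3 -m handwheel '[[0.0035,0.0275,0,0,0,0.0246,0],[0,0,0,0,0,0,0],[0,0,0,0,0,0,0],[0,0,0,0,0,0,0]]'
python3 g.py 532 173.2 57 1.746
python3 - <<'E'
from lib import *
c=vision.get_calibration("wrist"); im=vision.capture("wrist"); s=manip.state()
p=[571.5,231,.176]
def poly(L,col,q=p,z=0): cv2.polylines(im,[np.round(proj(w(q,L,z),c)*8).astype(np.int32)],True,col,1,shift=3)
poly([(-134,-106,92),(134,-106,92),(134,106,92),(-134,106,92)],(0,255,0))
poly([(-124,-96,92),(124,-96,92),(124,96,92),(-124,96,92)],(0,255,255))
for sx in(-1,1):
    for sy in(-1,1): poly([(sx*4,sy*4,65),(sx*124,sy*4,65),(sx*124,sy*96,65),(sx*4,sy*96,65)],(255,0,255))
y=s["eef_rot"][2]-np.pi/2; t=s["tcp_pos"]; q=[t[0]-26*np.cos(y),t[1]-26*np.sin(y),y]
for b in M["sofa"]: cv2.polylines(im,[cv2.convexHull(proj(w(q,b,t[2]-43.5),c).astype(np.float32)).astype(np.int32)],True,(0,255,0),1)
cv2.imwrite("pics/w6.png",cv2.resize(im,(768,576),interpolation=cv2.INTER_CUBIC))
E
```

```text
time: 39.07
tcp_pos: [492.4, -127.9, 170.9]
eef_rot: [-3.14, 0.0, 1.476]
wrist_force: [1.0, 0.5, -1.2]
gripper_width: 11.1
finger_force: 46.7
time: 39.48
tcp_pos: [510.0, 9.5, 170.9]
eef_rot: [-3.14, 0.0, 1.599]
wrist_force: [1.3, -0.3, -0.9]
gripper_width: 11.3
finger_force: 46.7
time: 39.9
tcp_pos: [527.5, 146.8, 170.8]
eef_rot: [-3.14, 0.0, 1.722]
wrist_force: [1.3, -0.1, 0.1]
gripper_width: 11.0
finger_force: 46.7
time: 40.23
tcp_pos: [531.2, 172.5, 170.7]
eef_rot: [-3.14, 0.001, 1.746]
wrist_force: [0.1, -0.3, -0.5]
gripper_width: 10.9
finger_force: 46.6
t 40.23 tcp [531.2 172.5 170.7] rpy [-3.140e+00  1.000e-03  1.746e+00] F [ 0.1 -0.3 -0.5] grip 10.9 f 46.6 q6 -0.39
d(m) [ 0.0008  0.0007 -0.1137] rv [ 0.001 -0.001  0.   ] min rows 2.8
```

View pics/w6.png

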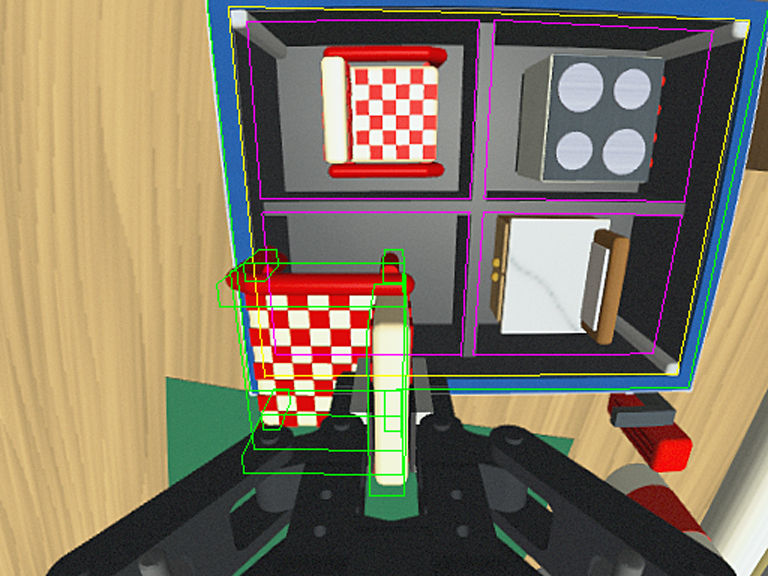

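```bash

python3 -m handwheel '[[0.0005,0.0005,-0.02,0,0,0,0],[0,0,-0.02,0,0,0,0],[0,0,-0.02,0,0,0,0],[0,0,-0.01,0,0,0,0],[0,0,0,0,0,0,0]]'
python3 -m handwheel '[[0,0,-0.02,0,0,0,0],[0,0,-0.013,0,0,0,0],[0,0,-0.007,0,0,0,0],[0,0,0,0,0,0,0]]'
python3 -m handwheel '[[0,0,-0.002,0,0,0,0],[0,0,-0.001,0,0,0,0],[0,0,0,0,0,0,0]]'
python3 g.py
```

```text
time: 40.7
tcp_pos: [530.6, 171.8, 99.0]
eef_rot: [-3.137, 0.001, 1.744]
wrist_force: [-0.3, 0.0, -1.2]
gripper_width: 11.0
finger_force: 46.6
time: 41.03
tcp_pos: [531.8, 173.1, 60.8]
eef_rot: [-3.14, 0.001, 1.745]
wrist_force: [-0.6, -1.0, 0.2]
gripper_width: 11.3
finger_force: 46.7
time: 41.28
tcp_pos: [532.8, 174.0, 59.1]
eef_rot: [3.14, -0.0, 1.746]
wrist_force: [1.0, 0.6, -0.4]
gripper_width: 11.1
finger_force: 46.7
t 41.28 tcp [532.8 174.   59.1] rpy [ 3.14  -0.     1.746] F [ 1.   0.6 -0.4] grip 11.1 f 46.7 q6 -0.46
```

```bash

python3 -m handwheel '[[0,0,-0.001,0,0,0,0],[0,0,-0.001,0,0,0,0],[0,0,0,0,0,0,0],[0,0,0,0,0,0,0]]'
python3 -m handwheel '[[0,0,-0.001,0,0,0,0],[0,0,0,0,0,0,0],[0,0,0,0,0,0,0]]'
python3 -m handwheel '[[0,0,-0.0005,0,0,0,0],[0,0,0,0,0,0,0],[0,0,0,0,0,0,0]]'
```

```text
time: 41.62
tcp_pos: [532.3, 173.9, 56.4]
eef_rot: [3.142, 0.0, 1.746]
wrist_force: [0.4, -0.1, -0.1]
gripper_width: 11.2
finger_force: 46.7
time: 41.87
tcp_pos: [532.2, 173.8, 55.2]
eef_rot: [-3.141, 0.0, 1.746]
wrist_force: [-0.1, -0.3, 0.1]
gripper_width: 11.0
finger_force: 46.7
time: 42.12
tcp_pos: [532.3, 173.9, 54.9]
eef_rot: [3.141, -0.0, 1.746]
wrist_force: [-0.1, -0.3, 1.0]
gripper_width: 11.2
finger_force: 46.8
```

```bash

python3 -m handwheel '[[0,0,-0.0007,0,0,0,0],[0,0,0,0,0,0,0],[0,0,0,0,0,0,0]]'
python3 -m handwheel '[[0,0,0,0,0,0,0.028],[0,0,0,0,0,0,0.028],[0,0,0.01,0,0,0,0.028],[0,0,0.03,0,0,0,0.028],[0,0,0.035,0,0,0,0.028]]'
python3 -m handwheel '[[0,0,0.035,0,0,0,0.028],[0,0,0.04,0,0,0,0.028],[0,-0.03,0.04,0,0,0,0.028],[0,-0.03,0.04,0,0,0,0.028],[0,0,0,0,0,0,0.028]]'
python3 -m handwheel '[[0,0,0,0,0,0,0.028],[0,0,0,0,0,0,0.028]]'
python3 g.py 
python3 - <<'E'
from lib import *
p=[571.5,231,.176]; near={n:w(p,[L],40)[0] for n,L in dict(armchair=(-53,50,0),stove=(64,50,0),washstand=(53,-50,0),sofa=(-75,-50,0)).items()}
o,V=look(list(near),["wrist"],near,yaws=[.176,.176+np.pi],z=10)
for n in o:
    if o[n]: b=o[n][0]; print(n,b,"case xy",np.round(rz(p[2]).T@(np.array([*b[1][:2],0])-[p[0],p[1],0]),1), "yaw rel %.3f"%(b[1][2]-.176))
    else: print(n,None)
E
```

```text
time: 42.37
tcp_pos: [532.5, 173.9, 54.7]
eef_rot: [3.141, 0.0, 1.746]
wrist_force: [-2.1, -0.5, 5.4]
gripper_width: 11.0
finger_force: 47.5
time: 42.78
tcp_pos: [530.5, 173.2, 128.5]
eef_rot: [-3.137, 0.001, 1.746]
wrist_force: [1.8, 1.0, 0.1]
gripper_width: 28.1
finger_force: 0.0
time: 43.2
tcp_pos: [536.0, 119.5, 278.4]
eef_rot: [3.13, 0.002, 1.74]
wrist_force: [0.0, -0.2, 0.3]
gripper_width: 28.1
finger_force: 0.0
time: 43.37
tcp_pos: [531.8, 124.1, 270.8]
eef_rot: [-3.142, -0.0, 1.746]
wrist_force: [0.1, 1.1, -0.9]
gripper_width: 27.8
finger_force: 0.0
t 43.37 tcp [531.8 124.1 270.8] rpy [-3.142 -0.     1.746] F [ 0.1  1.1 -0.9] grip 27.8 f 0.0 q6 -0.25
armchair (np.float64(0.082), array([511.586, 270.841,   3.318])) case xy [-52.   49.7   0. ] yaw rel 3.142
stove (np.float64(0.046), array([6.28931e+02, 2.89225e+02, 1.90000e-01])) case xy [66.7 47.3  0. ] yaw rel 0.014
washstand (np.float64(0.041), array([6.33287e+02, 1.94106e+02, 1.81000e-01])) case xy [ 54.4 -47.1   0. ] yaw rel 0.005
sofa (np.float64(0.046), array([5.08751e+02, 1.71532e+02, 1.72000e-01])) case xy [-72.2 -47.6   0. ] yaw rel -0.004
```

View pics/last_wrist.png

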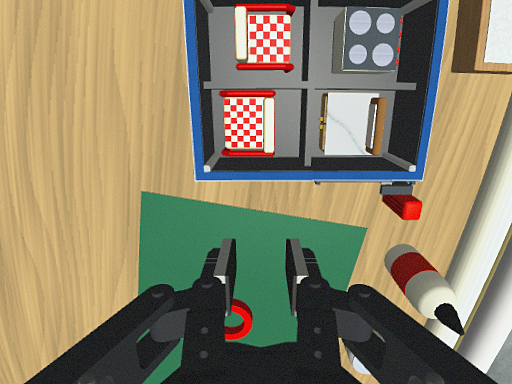

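```bash

python3 -m handwheel '[[0,0,0.032,0,0,-0.12,0.036],[0,0,0.032,0,0,-0.12,0.036],[0,0,0.034,0,0,-0.12,0.036],[0,0,0,0,0,-0.12,0.036],[0,0,0,0,0,-0.12,0.036]]'
python3 -m handwheel '[[-0.0065,0.03,0,0,0,-0.12,0.036],[-0.0065,0.03,0,0,0,-0.12,0.036],[-0.0065,0.03,0,0,0,-0.12,0.036],[-0.0065,0.03,0,0,0,-0.12,0.036],[-0.0065,0.03,0,0,0,-0.12,0.036]]'
python3 -m handwheel '[[-0.0065,0.03,0,0,0,-0.12,0.036],[-0.0065,0.03,0,0,0,-0.12,0.036],[-0.0065,0.03,0,0,0,-0.12,0.036],[0,0,0,0,0,0,0.036],[0,0,0,0,0,0,0.036]]'
python3 g.py 480 374 366 0.183
```

```text
time: 44.03
tcp_pos: [533.1, 124.9, 370.7]
eef_rot: [3.139, -0.003, 1.141]
wrist_force: [0.3, 0.1, -1.3]
gripper_width: 36.3
finger_force: 0.0
time: 44.45
tcp_pos: [498.9, 275.6, 368.0]
eef_rot: [-3.141, 0.001, 0.541]
wrist_force: [0.2, 0.7, -0.1]
gripper_width: 36.0
finger_force: 0.0
time: 44.87
tcp_pos: [478.5, 366.4, 367.6]
eef_rot: [3.142, 0.002, 0.192]
wrist_force: [-0.2, -0.0, -0.6]
gripper_width: 36.3
finger_force: 0.0
t 44.87 tcp [478.5 366.4 367.6] rpy [3.142e+00 2.000e-03 1.920e-01] F [-0.2 -0.  -0.6] grip 36.3 f 0.0 q6 -2.21
d(m) [ 0.0015  0.0076 -0.0016] rv [ 0.    -0.002 -0.009] min rows 0.2
```

```bash

python3 -m handwheel '[[0.0015,0.007,0,0,0,-0.008,0.036],[0,0,0,0,0,0,0.036],[0,0,-0.02,0,0,0,0.036],[0,0,-0.02,0,0,0,0.036],[0,0,-0.006,0,0,0,0.036]]'
python3 -m handwheel '[[0,0,0,0,0,0,0.036],[0,0,0,0,0,0,0],[0,0,0,0,0,0,0],[0,0,0,0,0,0,0]]' 25
python3 g.py
```

```text
time: 45.28
tcp_pos: [481.5, 368.8, 319.8]
eef_rot: [3.139, 0.003, 0.177]
wrist_force: [-0.6, 0.1, 0.4]
gripper_width: 35.9
finger_force: 0.0
time: 45.62
tcp_pos: [482.4, 371.3, 324.3]
eef_rot: [-3.14, -0.002, 0.178]
wrist_force: [-0.4, 0.2, 1.6]
gripper_width: 8.9
finger_force: 24.4
t 45.62 tcp [482.4 371.3 324.3] rpy [-3.14e+00 -2.00e-03  1.78e-01] F [-0.4  0.2  1.6] grip 8.9 f 24.4 q6 -2.23
```

```bash

python3 -m handwheel '[[0.0022,-0.0122,0.0018,0,0,0,0],[0.0022,-0.0122,0.0015,0,0,0,0],[0.0022,-0.0123,0.0009,0,0,0,0],[0.0022,-0.0123,0.0003,0,0,0,0],[0.0022,-0.0123,-0.0003,0,0,0,0]]'
python3 -m handwheel '[[0.0022,-0.0123,-0.001,0,0,0,0],[0.0022,-0.0122,-0.0016,0,0,0,0],[0.0022,-0.0121,-0.0022,0,0,0,0],[0.0021,-0.012,-0.0028,0,0,0,0],[0.0021,-0.0119,-0.0034,0,0,0,0]]'
python3 -m handwheel '[[0.0021,-0.0117,-0.004,0,0,0,0],[0.002,-0.0115,-0.0046,0,0,0,0],[0.002,-0.0112,-0.0052,0,0,0,0],[0.002,-0.011,-0.0057,0,0,0,0],[0.0019,-0.0107,-0.0063,0,0,0,0]]'
```

```text
time: 46.03
tcp_pos: [493.7, 308.1, 327.7]
eef_rot: [-3.141, -0.002, 0.177]
wrist_force: [3.3, 2.0, 1.6]
gripper_width: 8.9
finger_force: 25.4
time: 46.45
tcp_pos: [504.2, 247.7, 315.8]
eef_rot: [3.142, -0.001, 0.177]
wrist_force: [4.7, 0.2, 2.5]
gripper_width: 9.3
finger_force: 25.7
time: 46.87
tcp_pos: [513.8, 191.9, 289.5]
eef_rot: [-3.141, -0.0, 0.178]
wrist_force: [6.1, 2.9, -0.0]
gripper_width: 8.7
finger_force: 25.8
```

```bash

python3 -m handwheel '[[0.0018,-0.0104,-0.0068,0,0,0,0],[0.0018,-0.01,-0.0073,0,0,0,0],[0.0017,-0.0096,-0.0078,0,0,0,0],[0.0016,-0.0093,-0.0083,0,0,0,0],[0.0016,-0.0088,-0.0087,0,0,0,0]]'
python3 -m handwheel '[[0.0015,-0.0084,-0.0092,0,0,0,0],[0.0014,-0.0079,-0.0096,0,0,0,0],[0.0013,-0.0075,-0.01,0,0,0,0],[0.0012,-0.007,-0.0103,0,0,0,0],[0.0011,-0.0064,-0.0107,0,0,0,0]]'
python3 g.py
```

```text
time: 47.28
tcp_pos: [522.1, 143.9, 250.4]
eef_rot: [-3.142, 0.0, 0.178]
wrist_force: [4.7, -0.3, 1.7]
gripper_width: 8.8
finger_force: 25.6
time: 47.7
tcp_pos: [528.5, 107.0, 200.4]
eef_rot: [-3.142, 0.0, 0.178]
wrist_force: [4.6, -0.5, 0.9]
gripper_width: 9.0
finger_force: 25.7
t 47.70 tcp [528.5 107.  200.4] rpy [-3.142  0.     0.178] F [ 4.6 -0.5  0.9] grip 9.0 f 25.7 q6 -1.76
```

```bash

python3 -m handwheel '[[0.0011,-0.0059,-0.011,0,0,0,0],[0.001,-0.0054,-0.0113,0,0,0,0],[0.0009,-0.0048,-0.0115,0,0,0,0],[0.0008,-0.0042,-0.0118,0,0,0,0],[0.0007,-0.0037,-0.012,0,0,0,0]]'
python3 -m handwheel '[[0.0005,-0.0031,-0.0121,0,0,0,0],[0.0004,-0.0025,-0.0123,0,0,0,0],[0.0003,-0.0019,-0.0124,0,0,0,0],[0.0002,-0.0013,-0.0125,0,0,0,0],[0,0,-0.009,0,0,0,0]]'
python3 -m handwheel '[[0,0,-0.002,0,0,0,0],[0,0,0,0,0,0,0],[0,0,0,0,0,0,0]]'
python3 g.py
```

```text
time: 48.12
tcp_pos: [532.6, 83.2, 142.5]
eef_rot: [-3.142, 0.001, 0.178]
wrist_force: [2.5, 1.3, -0.1]
gripper_width: 9.0
finger_force: 25.3
time: 48.53
tcp_pos: [534.1, 74.6, 84.0]
eef_rot: [3.142, 0.001, 0.178]
wrist_force: [3.4, 0.5, -0.2]
gripper_width: 9.1
finger_force: 25.1
time: 48.78
tcp_pos: [534.1, 74.5, 83.2]
eef_rot: [3.141, 0.001, 0.178]
wrist_force: [2.7, -0.9, -1.1]
gripper_width: 8.8
finger_force: 25.1
t 48.78 tcp [534.1  74.5  83.2] rpy [3.141e+00 1.000e-03 1.780e-01] F [ 2.7 -0.9 -1.1] grip 8.8 f 25.1 q6 -1.73
```

```bash

python3 -m handwheel '[[0,0,-0.0015,0,0,0,0],[0,0,0,0,0,0,0],[0,0,0,0,0,0,0]]'
python3 -m handwheel '[[0,0,-0.0015,0,0,0,0],[0,0,0,0,0,0,0],[0,0,0,0,0,0,0]]'
python3 -m handwheel '[[0,0,-0.001,0,0,0,0],[0,0,0,0,0,0,0],[0,0,0,0,0,0,0]]'
```

```text
time: 49.03
tcp_pos: [534.2, 74.5, 82.9]
eef_rot: [3.141, 0.001, 0.178]
wrist_force: [-0.9, -1.8, 11.4]
gripper_width: 8.7
finger_force: 26.2
time: 49.28
tcp_pos: [534.4, 74.5, 82.4]
eef_rot: [3.141, -0.0, 0.178]
wrist_force: [-4.6, -2.6, 20.4]
gripper_width: 8.8
finger_force: 27.2
time: 49.53
tcp_pos: [534.7, 74.6, 81.9]
eef_rot: [3.141, -0.001, 0.178]
wrist_force: [-6.4, -2.5, 25.0]
gripper_width: 8.5
finger_force: 27.9
```

```bash

python3 -m handwheel '[[0,0,0.0025,0,0,0,0.032],[0,0,0,0,0,0,0.032],[0,0,0.03,0,0,0,0.032],[0,0,0.04,0,0,0,0.032],[0,0,0.04,0,0,0,0.032]]'
python3 -m handwheel '[[0.0135,0.003,0,0,0,0.12,0.055],[0.0135,0.003,0,0,0,0.12,0.055],[0.0135,0.003,0,0,0,0.12,0.055],[0.0135,0.003,0,0,0,0.12,0.055],[0.0135,0.003,0,0,0,0.12,0.055]]'
python3 -m handwheel '[[0.0135,0.003,0,0,0,0.12,0.055],[0.0135,0.003,0,0,0,0.12,0.055],[0.0135,0.003,0,0,0,0.12,0.055],[0.0135,0.003,0,0,0,0.12,0.055],[0.0135,0.003,0,0,0,0.12,0.055]]'
python3 -m handwheel '[[0.0135,0.0035,0,0,0,0.12,0.055],[0.0135,0.0035,0,0,0,0.12,0.055],[0.0135,0.0035,0,0,0,0.12,0.055],[0,0,0,0,0,0,0.055],[0,0,0,0,0,0,0.055]]'
python3 g.py 709 115 88 1.746
```

```text
time: 49.95
tcp_pos: [532.3, 74.7, 191.6]
eef_rot: [-3.142, 0.005, 0.178]
wrist_force: [1.9, -0.3, -0.5]
gripper_width: 31.6
finger_force: 0.0
time: 50.37
tcp_pos: [601.5, 90.0, 191.2]
eef_rot: [-3.14, 0.002, 0.784]
wrist_force: [0.2, 0.2, 0.5]
gripper_width: 55.1
finger_force: 0.0
time: 50.78
tcp_pos: [669.0, 104.9, 190.8]
eef_rot: [-3.139, 0.001, 1.384]
wrist_force: [-0.0, 0.5, -0.5]
gripper_width: 54.9
finger_force: 0.0
time: 51.2
tcp_pos: [709.1, 115.4, 190.5]
eef_rot: [-3.139, -0.001, 1.736]
wrist_force: [-0.5, -0.0, 0.2]
gripper_width: 55.4
finger_force: 0.0
t 51.20 tcp [709.1 115.4 190.5] rpy [-3.139e+00 -1.000e-03  1.736e+00] F [-0.5 -0.   0.2] grip 55.4 f 0.0 q6 -0.28
d(m) [-1.000e-04 -4.000e-04 -1.025e-01] rv [-0.    -0.003  0.01 ] min rows 2.6
```

```bash

python3 -m handwheel '[[0,-0.0005,-0.035,0,0,0.01,0.055],[0,0,-0.035,0,0,0,0.055],[0,0,-0.025,0,0,0,0.055],[0,0,-0.007,0,0,0,0.055],[0,0,0,0,0,0,0.055]]' 40
python3 -m handwheel '[[0,0,0,0,0,0,0.01],[0,0,0,0,0,0,0.01],[0,0,0,0,0,0,0.01],[0,0,0,0,0,0,0.01],[0,0,0,0,0,0,0.01]]' 40
python3 -m handwheel '[[-0.005,-0.0009,0,0,0,0,0.01],[-0.005,-0.0009,0,0,0,0,0.01],[-0.005,-0.0009,0,0,0,0,0.01],[-0.005,-0.0009,0,0,0,0,0.01],[0,0,0,0,0,0,0.01]]' 40
python3 g.py
```

```text
time: 51.62
tcp_pos: [707.3, 114.2, 87.4]
eef_rot: [-3.136, 0.0, 1.746]
wrist_force: [-0.1, 0.2, 1.1]
gripper_width: 54.8
finger_force: 0.0
time: 52.03
tcp_pos: [709.4, 115.0, 92.8]
eef_rot: [-3.141, 0.0, 1.747]
wrist_force: [-7.6, -2.1, 8.5]
gripper_width: 21.1
finger_force: 40.9
time: 52.45
tcp_pos: [690.8, 111.6, 92.8]
eef_rot: [3.138, -0.0, 1.747]
wrist_force: [-0.5, 0.6, 8.3]
gripper_width: 21.3
finger_force: 41.2
t 52.45 tcp [690.8 111.6  92.8] rpy [ 3.138 -0.     1.747] F [-0.5  0.6  8.3] grip 21.3 f 41.2 q6 -0.32
```

```bash

python3 -m handwheel '[[-0.006,-0.0011,0,0,0,0,0.01],[-0.006,-0.0011,0,0,0,0,0.01],[-0.006,-0.0011,0,0,0,0,0.01],[-0.006,-0.0011,0,0,0,0,0.01],[0,0,0,0,0,0,0.01]]'
python3 -m handwheel '[[-0.006,-0.0011,0,0,0,0,0.01],[-0.006,-0.0011,0,0,0,0,0.01],[-0.002,-0.0003,0,0,0,0,0.01],[0,0,0,0,0,0,0.01],[0,0,0,0,0,0,0.01]]'
python3 -m handwheel '[[-0.002,-0.0003,0,0,0,0,0.01],[0,0,0,0,0,0,0.01],[0,0,0,0,0,0,0.01]]'
```

```text
time: 52.87
tcp_pos: [666.7, 107.3, 92.8]
eef_rot: [3.138, -0.0, 1.747]
wrist_force: [-2.4, 0.6, 9.2]
gripper_width: 21.2
finger_force: 41.2
time: 53.28
tcp_pos: [653.2, 104.8, 92.7]
eef_rot: [3.138, -0.0, 1.747]
wrist_force: [-1.2, -0.4, 9.0]
gripper_width: 21.4
finger_force: 41.3
time: 53.53
tcp_pos: [651.6, 104.5, 92.8]
eef_rot: [3.137, -0.0, 1.747]
wrist_force: [1.2, -0.5, 8.3]
gripper_width: 21.3
finger_force: 41.2
```

```bash

python3 -m handwheel '[[-0.0015,-0.0003,0,0,0,0,0.01],[0,0,0,0,0,0,0.01],[0,0,0,0,0,0,0.01]]'
python3 -m handwheel '[[-0.0015,-0.0003,0,0,0,0,0.01],[0,0,0,0,0,0,0.01],[0,0,0,0,0,0,0.01]]'
python3 -m handwheel '[[-0.0015,-0.0003,0,0,0,0,0.01],[0,0,0,0,0,0,0.01],[0,0,0,0,0,0,0.01]]'
```

```text
time: 53.78
tcp_pos: [650.2, 104.3, 92.8]
eef_rot: [3.137, -0.0, 1.747]
wrist_force: [0.7, -0.4, 7.4]
gripper_width: 21.3
finger_force: 41.2
time: 54.03
tcp_pos: [650.1, 104.4, 92.8]
eef_rot: [3.134, -0.001, 1.747]
wrist_force: [5.4, 1.1, 4.0]
gripper_width: 21.5
finger_force: 40.8
time: 54.28
tcp_pos: [650.0, 104.3, 92.9]
eef_rot: [3.131, -0.001, 1.747]
wrist_force: [10.7, 3.0, -0.4]
gripper_width: 21.7
finger_force: 40.5
```

```bash

python3 -m handwheel '[[0.0015,0.0003,0,0,0,0,0.05],[0,0,0,0,0,0,0.05],[0,0,0,0,0,0,0.05],[0,0,0.03,0,0,0,0.05],[0,0,0.04,0,0,0,0.05]]'
python3 -m handwheel '[[0,0,0.04,0,0,0,0.05],[0,-0.03,0.02,0,0,0,0.05],[0,-0.03,0,0,0,0,0.05],[0,0,0,0,0,0,0.05],[0,0,0,0,0,0,0.05]]'
python3 -m handwheel '[[0,0,0,0,0,0,0.05],[0,0,0,0,0,0,0.05],[0,0,0,0,0,0,0.05]]'
python3 - <<'E'
from lib import *
c=vision.get_calibration("wrist"); im=vision.capture("wrist"); p=[571.5,231,.176]
print(proj(w(p,[(55,-136,118)]),c),manip.state()["tcp_pos"])
cv2.circle(im,tuple(int(v) for v in proj(w(p,[(55,-136,118)]),c)[0]),2,(255,0,0),-1)
cv2.polylines(im,[np.round(proj(w(p,[(-134,-106,106),(134,-106,106),(134,106,106),(-134,106,106)]),c)).astype(np.int32)],True,(0,255,0),1)
s=vision.capture("side"); cv2.imwrite("pics/end.png",np.vstack([cv2.resize(im[:230],(640,288)),cv2.resize(s[120:340,100:512],(640,312))]))
E
```

```text
time: 54.7
tcp_pos: [643.5, 102.4, 156.8]
eef_rot: [-3.132, 0.0, 1.748]
wrist_force: [1.2, -0.6, 0.1]
gripper_width: 50.1
finger_force: 0.0
time: 55.12
tcp_pos: [646.6, 40.2, 220.1]
eef_rot: [-3.141, 0.002, 1.743]
wrist_force: [0.0, -0.2, 1.0]
gripper_width: 49.7
finger_force: 0.0
time: 55.37
tcp_pos: [646.4, 45.0, 219.5]
eef_rot: [-3.141, -0.001, 1.75]
wrist_force: [-0.1, 0.6, 0.5]
gripper_width: 50.0
finger_force: 0.0
[[276.13365197 125.85444981]] [646.55902892  44.85181866 219.61232125]
```

View pics/end.png

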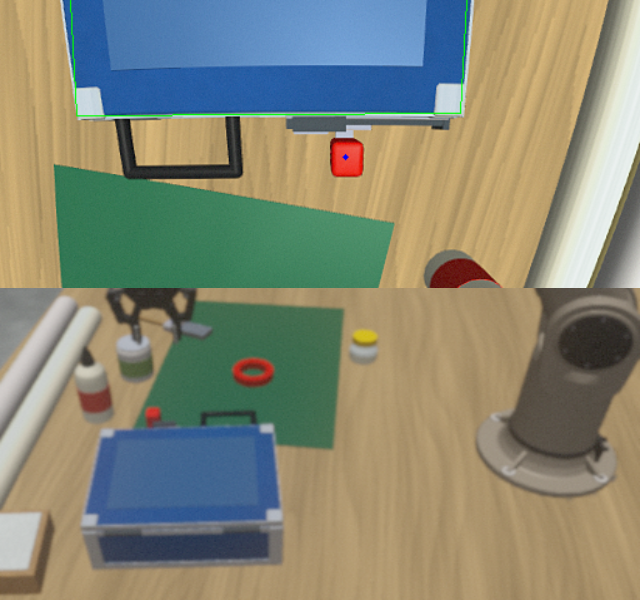

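The lid is shut, the grip sits at its locked position (the blue dot at 346,157 is the predicted spot), and the bystanders are undisturbed.

```bash
python3 -c "
from workcell import ticket; print(ticket.job_done())"
```

```text
the job is handed in; nothing more can be done
None
```

The armchair, stove, washstand and sofa (no table was on the bench) stand upright in their own compartments, the lid is shut and locked at its stop, the bystanders were left in place, and the job was handed in at about 55 s (no verdict was returned).

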